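Weigh the donated tea tins by hand and put the full ones away

ROBOT

A 6-joint arm with a two-finger parallel gripper is mounted at the origin on the work surface. World frame = base frame: x ahead of the robot, y to its left, z up, the work surface at z = 0. Lengths are in m, angles in rad, forces in N, time in s.
With the tool pointing down it reaches from about 0.4 to 0.825 m from the base axis. Payload 7 kg.
Tool frame: the origin (TCP) lies on the centre line of the jaws, within the pads' length; the fingertips stand 8 mm ahead of it and the grasp point (between the pads) lies 11 mm behind it; z points along the fingers, y is the line along which they close (so a half turn about z gives the same grasp; the last joint's range is limited). The gripper opens to 85 mm and grips with 20 to 120 N. Pads are 22 mm wide; open, the fingers measure 114 mm over their backs; the gripper's body (76 mm by 85 mm) begins 54 mm behind the grasp point. The pads swing forward as they close: fully open they stand 13 mm farther back than shut.
Start: joints at [-0.838, 0.359, 0.012, 0, -1.224, -0.288], TCP at [0.29, -0.609, 0.239] pointing down, gripper open.
Joint ranges: [-3.07, 3.07], [-1.43, 2.12], [-1.02, 1.25], [-3.03, 1.67], [-3.05, -0], [-3.03, 3.03]. Speed limits (rad/s): [2.39, 2.39, 3.01, 3.14, 3.14, 3.14].

INTERFACE

Orientations are given as a unit quaternion [x, y, z, w].
In Python, from rig import read_state, imaging, job, models gives the robot as it stands.
- The arm moves only by the tool servo_tool, never from a script. Its argument "deltas" is a list of rows, each an object of numbers: "tx", "ty", "tz": the shift along the tool's x, y, z in units of 40 mm (1.0 is 40 mm); "rx", "ry", "rz": the turn, a rotation vector about the tool's x, y, z in units of 5 degrees (1.0 is 5 degrees); "hand": the opening, from 0 (shut) to 1 (fully open). In form: [{"tx": .., "ty": .., "tz": .., "rx": .., "ry": .., "rz": .., "hand": ..}, ...]. A call has 1 to 20 rows; each row shifts and turns the commanded pose from where the row before left it, along the tool's axes as they then stand; what a row does not reach is not made up. A row lasts 1/12 s, in which the tool goes at most 41.7 mm and 7.16 degrees, less where a joint would pass 70% of its speed; a pose out of reach is approached as far as the arm can. A call is refused whole if a number of a shift passes 1 or a number of a turn 1, either way. A call with a gripper value outside its range is refused whole. The fingers move at their own pace and stop on an object; "force" is the grip in N (left out, the last holds). Time passes only in rows, so rows that do not move let the fingers close. It gives the time, the measured TCP pose, the force, the opening and the grip force at its end, in the units of the state.
- read_state(): the state, without advancing time (a new reading comes with each control period).
- imaging.read_camera(name): name is "scene" or "side" or "wrist"; returns the picture (480x640x3 uint8, red, green, blue); there is no depth.
- imaging.get_calibration(name): a dict with "mtx" (3x3 intrinsics, pixels), "R" (3x3) and "t" (3): a world point X has camera coordinates R X + t. Camera axes: x right, y down, z forward; pixel columns grow to the right and rows downward; lengths in m; the calibration is good to about 2 mm. A picture is of the moment at which its call begins: read the wrist's pose just before it. get_calibration takes no time and is no camera call; for the wrist camera it gives the pose at the moment of the call.
- job.finish_job(): hands the job in; it is judged then, once.
Trained networks look in the newest picture that a camera, given by its name, has taken for a name from the list of things; names that differ only in an ending like _2 or _b are one class to them, and where a whole thing is asked for, a point or a joint stands for the part that bears it (a point fixed in the world has none). Each returns a list of dicts, best first, with "p" (0 to 1); they miss things now and then, are a little off and sometimes report something else, mostly with a low value. They report only what shows in the picture. A call takes as long as a camera call. They do not tell look-alikes from the thing itself.
- models.trace(query, camera): "region" (480x640 bool, what is visible of it) and "rect" ([left, top, width, height] in pixels, round what is visible of it).
- models.tip_of(query, camera): "centre" ([column, row] in pixels: a listed point, or the origin of a listed thing).
The state is a dict: "time_s": time; "joints": joint angles; "qvel": joint speeds; "joint_efforts": joint torques, N m; "ee_pos": TCP position; "tcp_rot": TCP orientation; "contact_force": force on the tool from outside, world axes, zero at the start; "moment": the same for the moment, N m; "opening": finger opening in m; "grip_force": force on a finger pad.
Only numpy, scipy, OpenCV 4.12 (cv2) and the standard library are available. Lean on these libraries where they do the work, as an engineer would, in place of code of your own. Each camera call takes 0.05 s, during which the arm holds its last target. There are 200 camera calls.

TASK

Pull the wooden drawer all the way out to its stop. All the blue tea tins on the bench look alike, but some still hold something: lift each one to feel its weight, put the heavy ones in the drawer and the light, empty ones in the bamboo basket, then push the drawer fully home with the heavy tins in it. Do not push or knock over the other wares on the bench.

Things in the scene. Friction and masses are not known exactly. Their poses are not given: they have to be found in the camera images.
- drawer (a joint): slide of the drawer in the small wooden unit, m: 0 fully home, grows as the drawer comes out towards the robot, stop at 0.175. It moves stiffly (about 2 N of friction) and stays where it is left. It may start up to 20 mm open
- cabinet: fixed wooden drawer unit, 250 deep x 290 wide x 125 mm high, open at its front, its top board's underside 91 mm above the drawer's floor. Origin on the bench under the middle of its front face; its x axis points into the unit (the drawer slides along -x), y along the front, z up
- drawer_handle (a point): middle of the drawer's red bar handle: a level round bar 16 mm thick and 110 mm long, along the unit's y axis, standing free of the drawer front with 30 mm of clear space behind it, 88 mm above the bench and 37 mm below the unit's top, held by a post 43 mm to each side. Axes as the unit's. It moves with the drawer
- drawer_floor (a point): on the top of the drawer's floor (22 mm above the bench), midway across, 82 mm behind the inner face of the drawer front. Axes as the unit's; moves with the drawer. Inside, the drawer is 242 mm wide (y) and reaches from x = -82 to +120 mm of this point; side walls 67 mm and drawer front (14 mm thick) 93 mm above this floor. Fully out, it is uncovered from x = -82 to +93 mm
- basket: fixed shallow basket with red, green and bamboo slats, 190 (x) x 280 (y) x 55 mm high, walls 8 mm, floor 8 mm. Origin under its centre, z up
- tin_a: blue square tea tin with a silver lid and pale labels, 50 x 50 x 70 mm high. Origin at the centre of its underside, z up through the lid. Five or all six of these alike tins are on the bench (None if absent). A tin is either empty (100 to 160 g) or full (440 to 620 g); nothing shows which
- tin_b: blue square tea tin with a silver lid and pale labels, 50 x 50 x 70 mm high. Origin at the centre of its underside, z up through the lid. Five or all six of these alike tins are on the bench (None if absent). A tin is either empty (100 to 160 g) or full (440 to 620 g); nothing shows which
- tin_c: blue square tea tin with a silver lid and pale labels, 50 x 50 x 70 mm high. Origin at the centre of its underside, z up through the lid. Five or all six of these alike tins are on the bench (None if absent). A tin is either empty (100 to 160 g) or full (440 to 620 g); nothing shows which
- tin_d: blue square tea tin with a silver lid and pale labels, 50 x 50 x 70 mm high. Origin at the centre of its underside, z up through the lid. Five or all six of these alike tins are on the bench (None if absent). A tin is either empty (100 to 160 g) or full (440 to 620 g); nothing shows which
- tin_e: blue square tea tin with a silver lid and pale labels, 50 x 50 x 70 mm high. Origin at the centre of its underside, z up through the lid. Five or all six of these alike tins are on the bench (None if absent). A tin is either empty (100 to 160 g) or full (440 to 620 g); nothing shows which
- tin_f: blue square tea tin with a silver lid and pale labels, 50 x 50 x 70 mm high. Origin at the centre of its underside, z up through the lid. Five or all six of these alike tins are on the bench (None if absent). A tin is either empty (100 to 160 g) or full (440 to 620 g); nothing shows which
- crock: bystander: brown stoneware crock, 125 mm across, 170 mm high, origin under its centre
- knife_jar: bystander: glass jar of black-handled knives, 84 mm across, 185 mm high with the handles, origin under its centre
- mug: bystander: blue ceramic mug, 74 mm across, 75 mm high, origin under its centre, handle to its +y
- spoon: bystander: steel spoon with a wooden handle lying on the bench, 160 mm long along its x, origin near its middle
- bowl: bystander: small white bowl, 100 mm across, 40 mm high, origin under its centre
There are look-alikes about, which are no part of the job. What is shaped like the tin_a but purple is not meant. Leave any green look-alike of the tin_c alone.

How it is judged:
On the way:
1. the drawer is pulled out to its stop (value of joint drawer above 0.167 m), for 0.1 s.
At the end, for the whole second after the job is handed in: every heavy tin lies or stands on the floor of the drawer, every light tin in the basket (all at rest), and the drawer is home to within 8 mm (heavy or light is told by the force with which the tin rests where it was put: over or under 2.5 N) (((x of tin_a in the frame of drawer_floor between -0.082 and 0.122 m and y of tin_a in the frame of drawer_floor between -0.121 and 0.121 m and z of tin_a in the frame of drawer_floor between -0.01 and 0.04 m and contact force between tin_a and cabinet above 2.5 N) or (x of tin_a in the frame of basket between -0.088 and 0.088 m and y of tin_a in the frame of basket between -0.133 and 0.133 m and z of tin_a in the frame of basket between -0.002 and 0.048 m and contact force between tin_a and basket below 2.5 N)) and ((x of tin_b in the frame of drawer_floor between -0.082 and 0.122 m and y of tin_b in the frame of drawer_floor between -0.121 and 0.121 m and z of tin_b in the frame of drawer_floor between -0.01 and 0.04 m and contact force between tin_b and cabinet above 2.5 N) or (x of tin_b in the frame of basket between -0.088 and 0.088 m and y of tin_b in the frame of basket between -0.133 and 0.133 m and z of tin_b in the frame of basket between -0.002 and 0.048 m and contact force between tin_b and basket below 2.5 N)) and ((x of tin_c in the frame of drawer_floor between -0.082 and 0.122 m and y of tin_c in the frame of drawer_floor between -0.121 and 0.121 m and z of tin_c in the frame of drawer_floor between -0.01 and 0.04 m and contact force between tin_c and cabinet above 2.5 N) or (x of tin_c in the frame of basket between -0.088 and 0.088 m and y of tin_c in the frame of basket between -0.133 and 0.133 m and z of tin_c in the frame of basket between -0.002 and 0.048 m and contact force between tin_c and basket below 2.5 N)) and ((x of tin_d in the frame of drawer_floor between -0.082 and 0.122 m and y of tin_d in the frame of drawer_floor between -0.121 and 0.121 m and z of tin_d in the frame of drawer_floor between -0.01 and 0.04 m and contact force between tin_d and cabinet above 2.5 N) or (x of tin_d in the frame of basket between -0.088 and 0.088 m and y of tin_d in the frame of basket between -0.133 and 0.133 m and z of tin_d in the frame of basket between -0.002 and 0.048 m and contact force between tin_d and basket below 2.5 N)) and ((x of tin_e in the frame of drawer_floor between -0.082 and 0.122 m and y of tin_e in the frame of drawer_floor between -0.121 and 0.121 m and z of tin_e in the frame of drawer_floor between -0.01 and 0.04 m and contact force between tin_e and cabinet above 2.5 N) or (x of tin_e in the frame of basket between -0.088 and 0.088 m and y of tin_e in the frame of basket between -0.133 and 0.133 m and z of tin_e in the frame of basket between -0.002 and 0.048 m and contact force between tin_e and basket below 2.5 N)) and ((x of tin_f in the frame of drawer_floor between -0.082 and 0.122 m and y of tin_f in the frame of drawer_floor between -0.121 and 0.121 m and z of tin_f in the frame of drawer_floor between -0.01 and 0.04 m and contact force between tin_f and cabinet above 2.5 N) or (x of tin_f in the frame of basket between -0.088 and 0.088 m and y of tin_f in the frame of basket between -0.133 and 0.133 m and z of tin_f in the frame of basket between -0.002 and 0.048 m and contact force between tin_f and basket below 2.5 N)) and linear speed of each of tin_a, tin_b, tin_c, tin_d, tin_e, tin_f below 0.02 m/s and value of joint drawer below 0.008 m); the robot touches nothing.
It fails at once if one of the other wares is pushed more than 50 mm (distance of any of crock, knife_jar, mug, spoon, bowl from where it was at the start of the episode above 0.05 m).
It fails at once if one of the other wares is knocked over (angle between any of crock, knife_jar, mug, bowl's own z axis and vertical above 0.7 rad).
Of tin_a, tin_b, tin_c, tin_d, tin_e, tin_f only 5 to 6 are there at a start; the rules pass over those that are not, and their reading is None.
At some moment in a run one of tin_a, tin_b, tin_c, tin_d, tin_e, tin_f may be knocked a few centimetres aside while the robot is not near it.
Once in a run the grip may slacken for a moment while it holds something.
It also fails if it takes over 208 s, if anything falls off the work surface, if the arm or the gripper's body presses on something with over 40 N, if the wrist force passes 120 N, or if a joint passes its speed limit or range.

## Working session

There is one attempt and no reset: what is moved stays moved. The work goes in short steps, Python scripts to look and compute and a tool call to move; the robot and the scene stay as the last step left them, time stands still between calls to the robot, and variables do not carry over. Pictures are saved under pics/ and viewed, at most 14 in all, crops included, and the job is handed in when it is done.

Besides the shell and the picture viewer there is one more tool, called by a JSON object that holds its "api" and its "payload", one argument or row to a line. servo_tool: Moves the arm, as the interface text tells. Its arguments: {"type":"object","properties":{"deltas":{"type":"array"},"force":{"type":"number"}},"required":["deltas"]}

```bash
mkdir -p pics; cat > h.py <<'E'
import numpy as np,cv2
from rig import read_state,imaging,job,models
from scipy.spatial.transform import Rotation as Ro
def snap(c,n=None):
    im=imaging.read_camera(c)
    if n: cv2.imwrite(f'pics/{n}.png',im[:,:,::-1])
    return im
def ray(c,uv,z,cal=None):
    k=cal or imaging.get_calibration(c); K,R,t=map(np.array,(k['mtx'],k['R'],k['t']))
    d=R.T@np.linalg.solve(K,[uv[0],uv[1],1.]); o=-R.T@t
    return o+d*(z-o[2])/d[2]
def proj(c,X):
    k=imaging.get_calibration(c); p=np.array(k['mtx'])@(np.array(k['R'])@np.array(X)+np.array(k['t'])); return p[:2]/p[2]
E
python3 - <<'E'
from h import *
s=read_state();print({k:np.round(v,3) for k,v in s.items()})
print(np.round(Ro.from_quat(s['tcp_rot']).as_matrix(),3))
for c in('scene','side'):
    im=snap(c,c+'0'); k=imaging.get_calibration(c); print(c,-np.array(k['R']).T@np.array(k['t']))
    for q in('tin_a','drawer_handle','drawer_floor','cabinet','basket','crock','knife_jar','mug','spoon','bowl'):
        for r in models.tip_of(q,c):
            if r['p']>.2:
                u=np.array(r['centre']); zz={'drawer_handle':.088,'drawer_floor':.022}.get(q,0)
                print(q,round(r['p'],2),u.round(),ray(c,u,zz).round(3),im[int(u[1])%480,int(u[0])%640])
E
```

```text
{'time_s': np.float64(0.0), 'joints': array([-0.838,  0.359,  0.011, -0.   , -1.224, -0.288]), 'qvel': array([ 0.001,  0.   , -0.   ,  0.001, -0.   , -0.001]), 'joint_efforts': array([ 1.0000e-03, -5.8332e+01,  2.9343e+01,  6.9360e+00, -6.0000e-03,
        0.0000e+00]), 'ee_pos': array([ 0.29 , -0.609,  0.238]), 'tcp_rot': array([-0.221,  0.975,  0.001, -0.   ]), 'contact_force': array([-0.462,  0.621, -0.429]), 'moment': array([ 0.018, -0.008, -0.025]), 'grip_force': np.float64(0.0), 'opening': np.float64(0.085)}
[[-0.903 -0.43  -0.001]
 [-0.43   0.903  0.001]
 [ 0.     0.002 -1.   ]]
scene [1.31366168 0.40232218 0.86124358]
tin_a 0.93 [317. 270.] [ 0.533 -0.027 -0.   ] [ 96 105 120]
tin_a 0.91 [462. 237.] [0.19  0.271 0.   ] [ 63 102  57]
tin_a 0.89 [327. 244.] [ 0.424 -0.058  0.   ] [129 120 107]
tin_a 0.85 [292. 302.] [ 0.667 -0.025  0.   ] [115 110 102]
tin_a 0.81 [323. 315.] [0.664 0.064 0.   ] [71 76 89]
tin_a 0.71 [362. 237.] [0.345 0.016 0.   ] [78 75 99]
tin_a 0.59 [364. 264.] [0.448 0.072 0.   ] [118 111 106]
tin_a 0.57 [351. 288.] [0.547 0.082 0.   ] [135 125 113]
drawer_
[... 1191 characters left out ...]
[ 0.561 -0.296  0.088] [233  45  38]
drawer_handle 0.55 [331. 308.] [0.417 0.124 0.088] [ 49  87 133]
drawer_floor 0.73 [332. 161.] [ 0.642 -0.423  0.022] [182 113  67]
cabinet 0.67 [335. 187.] [ 0.598 -0.344  0.   ] [167 107  66]
basket 0.73 [250. 394.] [0.503 0.309 0.   ] [218 169 106]
basket 0.39 [334. 184.] [ 0.606 -0.354 -0.   ] [171 106  63]
crock 0.65 [334. 187.] [ 0.599 -0.341  0.   ] [140 107  73]
crock 0.59 [333. 162.] [ 0.648 -0.449 -0.   ] [181 112  66]
knife_jar 0.78 [176. 294.] [0.773 0.158 0.   ] [160 151 129]
mug 0.7 [360. 371.] [0.33  0.178 0.   ] [ 77 106 131]
spoon 0.74 [401. 267.] [ 0.34  -0.126  0.   ] [202 161 110]
bowl 0.61 [212. 253.] [0.769 0.015 0.   ] [228 212 191]
```

View pics/scene0.png

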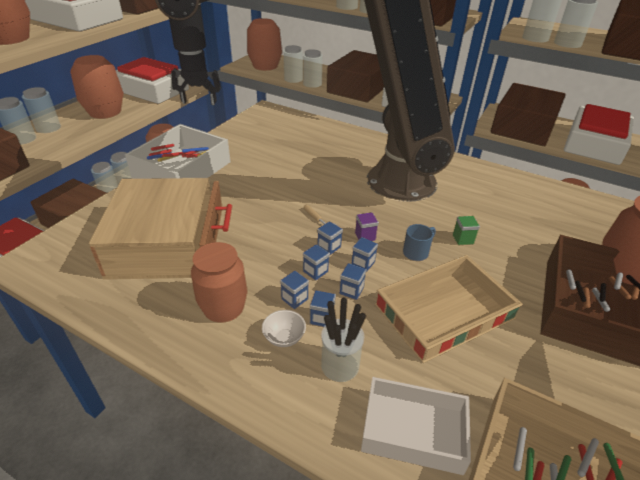

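View pics/side0.png

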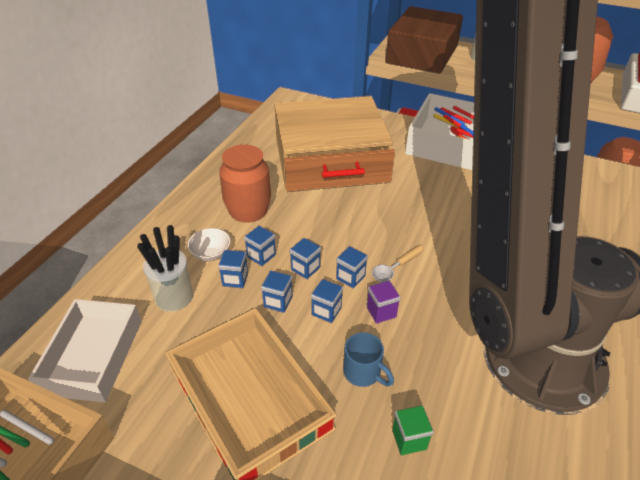

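Six blue tins sit in two rows at mid-picture, e.g. (330,238) to (323,310) in scene; the purple one at (367,226) and the green one at (466,230) are decoys. The cabinet with its red handle is at (228,217), the basket at (445,305), and the knife jar partly hides one tin. Next I fit poses to the masks.

```bash
cat >> h.py <<'E'
from scipy.optimize import minimize
def box(l,w,h,x0=None,z0=0):
    x0=-l/2 if x0 is None else x0
    return np.array([[x,y,z] for x in(x0,x0+l) for y in(-w/2,w/2) for z in(z0,z0+h)])
def sil(c,p,b,S=2):
    R=Ro.from_euler('z',p[2]).as_matrix(); m=np.zeros((480*S,640*S),np.uint8)
    P=np.array([proj(c,R@v+[p[0],p[1],0]) for v in b])*S
    cv2.fillConvexPoly(m,cv2.convexHull(np.round(P).astype(np.int32)),1); return m>0
def fit(masks,b,p0,steps=(.008,.008,.15)):
    M={c:np.repeat(np.repeat(m,2,0),2,1) for c,m in masks.items()}
    def f(p):
        e=0
        for c,m in M.items():
            s=sil(c,p,b); e+=1-(s&m).sum()/max(1,(s|m).sum())
        return e/len(M)
    best=None
    for y in (0,.5,-.5):
        q=np.array(p0,float)+[0,0,y]
        r=minimize(f,q,method='Nelder-Mead',options=dict(initial_simplex=[q]+[q+np.eye(3)[i]*steps[i] for i in range(3)],maxiter=80,xatol=3e-4,fatol=1e-4))
        if best is None or r.fun<best.fun: best=r
    return best.x,best.fun
def regions(q,c,pmin=.25): return [r['region'] for r in models.trace(q,c) if r['p']>pmin]
def pick(regs,c,p,b):
    s=sil(c,p,b,1); io=[(s&r).sum()/(s|r).sum() for r in regs]
    return (regs[int(np.argmax(io))] if io and max(io)>.3 else None)
TIN=box(.05,.05,.07)
def fit_all(items,b,q):
    for c in('scene','side'): snap(c)
    G={c:regions(q,c) for c in('scene','side')}; out=[]
    for p in items:
        ms={c:pick(G[c],c,p,b) for c in G}; ms={c:m for c,m in ms.items() if m is not None}
        if ms:
            x,e=fit(ms,b,p); out.append(x); print(q,np.round(x,3),'deg',round(np.degrees(x[2])),'err',round(e,3),list(ms))
        else: print(q,p,'no mask')
    return out
E
python3 - <<'E'
from h import *
fit_all([(.43,-.055,0),(.54,-.03,0),(.665,-.02,0),(.447,.068,0),(.549,.08,0),(.668,.067,0)],TIN,'tin_a')
fit_all([(.598,-.35,-.95)],box(.25,.29,.125,0),'cabinet')
fit_all([(.50,.313,.5),(.5,.313,1.2)],box(.19,.28,.055),'basket')
for c in('scene','side'):
    for r in models.trace('drawer_handle',c):
        if r['p']>.3:
            y,x=np.nonzero(r['region']); print(c,r['p'],r['rect'],ray(c,(x.mean(),y.mean()),.088).round(3))
    for r in models.trace('spoon',c):
        y,x=np.nonzero(r['region']); l=r['rect']; print('spoon',c,r['p'],l,ray(c,(x.mean(),y.mean()),.005).round(3))
for uv in((382,271),(422,248)): print(ray('side',uv,.005).round(3))
E
```

```text
Traceback (most recent call last):
  File "h.py", line 46, in fit_all
    x,e=fit(ms,b,p); out.append(x); print(q,np.round(x,3),'deg',round(np.degrees(x[2])),'err',round(e,3),list(ms))
        ~~~^^^^^^^^
  File "h.py", line 32, in fit
    r=minimize(f,q,method='Nelder-Mead',options=dict(initial_simplex=[q]+[q+np.eye(3)[i]*steps[i] for i in range(3)],maxiter=80,xatol=3e-4,fatol=1e-4))
  File "h.py", line 27, in f
    s=sil(c,p,b); e+=1-(s&m).sum()/max(1,(s|m).sum())
  File "h.py", line 20, in sil
    P=np.array([proj(c,R@v+[p[0],p[1],0]) for v in b])*S
                ~~~~^^^^^^^^^^^^^^^^^^^^^
  File "h.py", line 13, in proj
    k=imaging.get_calibration(c); p=np.array(k['mtx'])@(np.array(k['R'])@np.array(X)+np.array(k['t'])); return p[:2]/p[2]
ValueError: time passes only in moves, steps and waits
```

```bash
cat > patch.py <<'E'
s=open('h.py').read()
s=s.replace("def proj(c,X):\n    k=imaging.get_calibration(c);","CAL={c:{a:np.array(b) for a,b in imaging.get_calibration(c).items()} for c in('scene','side')}\ndef proj(c,X):\n    k=CAL[c];")
s=s.replace("k=cal or imaging.get_calibration(c)","k=cal or CAL[c]")
open('h.py','w').write(s)
E
python3 patch.py
python3 - <<'E'
from h import *
fit_all([(.43,-.055,0),(.54,-.03,0),(.665,-.02,0),(.447,.068,0),(.549,.08,0),(.668,.067,0)],TIN,'tin_a')
fit_all([(.598,-.35,-.95)],box(.25,.29,.125,0),'cabinet')
fit_all([(.50,.313,.5),(.5,.313,1.2)],box(.19,.28,.055),'basket')
for c in('scene','side'):
    for r in models.trace('drawer_handle',c):
        if r['p']>.3:
            y,x=np.nonzero(r['region']); print(c,r['p'],r['rect'],ray(c,(x.mean(),y.mean()),.088).round(3))
for uv in((382,271),(422,248)): print(ray('side',uv,.005).round(3))
print(read_state()['time_s'])
E
```

```text
tin_a [ 0.436 -0.043 -0.065] deg -4 err 0.099 ['scene', 'side']
tin_a [ 0.542 -0.027 -0.073] deg -4 err 0.096 ['scene', 'side']
tin_a [ 0.656 -0.023  1.241] deg 71 err 0.073 ['scene', 'side']
tin_a [0.448 0.07  0.013] deg 1 err 0.095 ['scene', 'side']
tin_a [0.555 0.088 0.167] deg 10 err 0.098 ['scene', 'side']
tin_a [0.676 0.067 0.381] deg 22 err 0.179 ['scene', 'side']
cabinet [ 0.595 -0.351 -1.015] deg -58 err 0.065 ['scene', 'side']
basket [0.5   0.318 1.005] deg 58 err 0.025 ['scene', 'side']
basket [0.499 0.318 1.013] deg 58 err 0.025 ['scene', 'side']
scene 0.86 [194.4, 182.3, 37.6, 66.3] [ 0.584 -0.336  0.088]
side 0.98 [284.2, 145.7, 106.7, 47.8] [ 0.579 -0.314  0.088]
[ 0.376 -0.089  0.005]
[ 0.312 -0.201  0.005]
2.0
```

```bash
python3 - <<'E'
from h import *
import itertools
yaw=-1.015; ax=np.array([np.cos(yaw),np.sin(yaw)]);ay=np.array([-ax[1],ax[0]])
L={}
for c in('scene','side'):
    im=snap(c).astype(int); m=(im[...,0]>150)&(im[...,1]<90)&(im[...,2]<90)
    u0=proj(c,[.56,-.297,.088]); yy,xx=np.nonzero(m); k=(abs(xx-u0[0])<40)&(abs(yy-u0[1])<40)
    pts=np.c_[xx[k],yy[k]]; print(c,len(pts),pts.min(0),pts.max(0))
    # bar: highest-response ends along the y axis direction
    P=np.array([ray(c,p,.088)[:2] for p in pts]); a=(P-[.595,-.351])@ax; b=(P-[.595,-.351])@ay
    print('along',np.percentile(a,[2,25,50,75,98]).round(3),'lat',np.percentile(b,[1,50,99]).round(3))
for r in ('drawer_handle',):
    for c in('scene','side'):
        for q in models.tip_of(r,c)[:1]:
            P=ray(c,q['centre'],.088)[:2]-[.595,-.351]; print(c,P@ax,P@ay)
E
```

```text
scene 148 [211 204] [231 228]
along [-0.066 -0.062 -0.058 -0.045 -0.022] lat [-0.066 -0.005  0.042]
side 342 [321 161] [364 177]
along [-0.072 -0.064 -0.056 -0.048 -0.02 ] lat [-0.057 -0.001  0.054]
scene -0.058062226663749925 -0.005696744535318193
side -0.06243075825389316 -0.004331480426590782
```

```bash
cat >> h.py <<'E'
def to(x,y,z,ydeg=None):
    "print turn units then shift units (after turn) to reach pose; ydeg = world heading of tool y (mod 180)"
    s=read_state(); R=Ro.from_quat(s['tcp_rot']).as_matrix(); h=np.degrees(np.arctan2(R[1,1],R[0,1]))
    d=0 if ydeg is None else (ydeg-h+90)%180-90
    H=np.radians(h+d); ty=np.array([np.cos(H),np.sin(H)]); tx=np.array([-np.sin(H)*-1,-np.cos(H)])
    e=np.array([x,y,z])-s['ee_pos']
    tilt=np.degrees(np.arccos(-R[2,2]))
    print('t',round(float(s['time_s']),2),'h',h.round(1),'tilt',tilt.round(2),'j6',s['joints'][5].round(2),'| rz total',round(-d/5,2),'| tx',(e[:2]@np.array([np.sin(H)*-1,np.cos(H)])*-1/.04*-1).round(2) if 0 else (e[:2]@np.array([ -ty[1],ty[0]])/.04).round(2),'ty',(e[:2]@ty/.04).round(2),'tz',(-e[2]/.04).round(2),'F',np.round(s['contact_force'],1),'open',round(float(s['opening']),4),'grip',round(float(s['grip_force']),1))
E
python3 -c "
from h import *
to(.562,-.299,.077,121.8)
print(Ro.from_quat(read_state()['tcp_rot']).as_matrix()[:,0])"
```

```text
t 2.2 h 115.5 tilt 0.0 j6 -0.29 | rz total -1.26 | tx -9.86 ty 3.01 tz 4.06 F [ 0.2 -0.6  1. ] open 0.0855 grip 0.0
[-9.02697439e-01 -4.30275881e-01 -6.08487136e-06]
```

{"api": "servo_tool", "payload": {
  "deltas": [
    {"rz":-0.63,"hand":0.42},
    {"rz":-0.63},
    {"tx":-0.9,"ty":0.27},
    {"tx":-0.9,"ty":0.27},
    {"tx":-0.9,"ty":0.27},
    {"tx":-0.9,"ty":0.27},
    {"tx":-0.9,"ty":0.27},
    {"tx":-0.9,"ty":0.27},
    {"tx":-0.9,"ty":0.27},
    {"tx":-0.9,"ty":0.27},
    {"tx":-0.9,"ty":0.27},
    {"tx":-0.9,"ty":0.27},
    {"tx":-0.86,"ty":0.3},
    {"tz":0.5},
    {"tz":0.5},
    {"tz":0.5},
    {"tz":0.0},
    {"tz":0.0}
  ]
}}

```text
validation failed for argument at $.de...
```

```bash
python3 -c "
from h import *
to(.562,-.299,.077,121.8)
snap('wrist','w1')"
```

```text
t 2.2 h 115.5 tilt 0.0 j6 -0.29 | rz total -1.26 | tx -9.86 ty 3.01 tz 4.06 F [ 0.2 -0.6  1. ] open 0.0855 grip 0.0
```

View pics/w1.png

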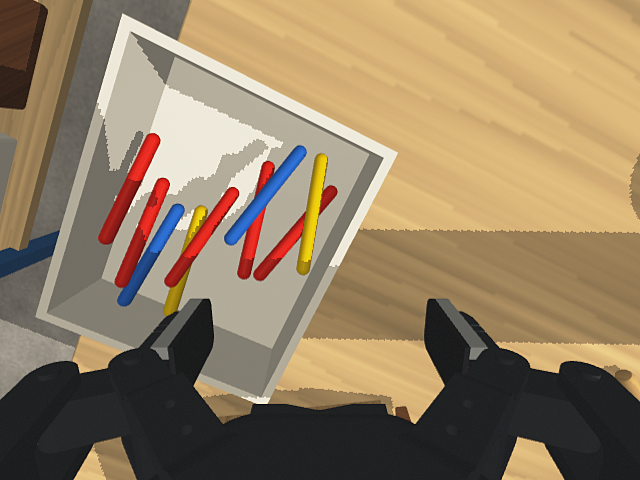

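The arm hasn't moved: the call was refused, and this wrist view just shows the pencil tray. I'll try again with every field filled in.

{"api": "servo_tool", "payload": {
  "deltas": [
    {"tx":0,"ty":0,"tz":0,"rx":0,"ry":0,"rz":-0.63,"hand":0.42},
    {"tx":0,"ty":0,"tz":0,"rx":0,"ry":0,"rz":-0.63,"hand":0.42},
    {"tx":-0.9,"ty":0.27,"tz":0,"rx":0,"ry":0,"rz":0,"hand":0.42},
    {"tx":-0.9,"ty":0.27,"tz":0,"rx":0,"ry":0,"rz":0,"hand":0.42},
    {"tx":-0.9,"ty":0.27,"tz":0,"rx":0,"ry":0,"rz":0,"hand":0.42},
    {"tx":-0.9,"ty":0.27,"tz":0,"rx":0,"ry":0,"rz":0,"hand":0.42},
    {"tx":-0.9,"ty":0.27,"tz":0,"rx":0,"ry":0,"rz":0,"hand":0.42},
    {"tx":-0.9,"ty":0.27,"tz":0,"rx":0,"ry":0,"rz":0,"hand":0.42},
    {"tx":-0.9,"ty":0.27,"tz":0,"rx":0,"ry":0,"rz":0,"hand":0.42},
    {"tx":-0.9,"ty":0.27,"tz":0,"rx":0,"ry":0,"rz":0,"hand":0.42},
    {"tx":-0.9,"ty":0.27,"tz":0,"rx":0,"ry":0,"rz":0,"hand":0.42},
    {"tx":-0.9,"ty":0.27,"tz":0,"rx":0,"ry":0,"rz":0,"hand":0.42},
    {"tx":-0.86,"ty":0.3,"tz":0,"rx":0,"ry":0,"rz":0,"hand":0.42},
    {"tx":0,"ty":0,"tz":0.5,"rx":0,"ry":0,"rz":0,"hand":0.42},
    {"tx":0,"ty":0,"tz":0.5,"rx":0,"ry":0,"rz":0,"hand":0.42},
    {"tx":0,"ty":0,"tz":0.5,"rx":0,"ry":0,"rz":0,"hand":0.42},
    {"tx":0,"ty":0,"tz":0,"rx":0,"ry":0,"rz":0,"hand":0.42},
    {"tx":0,"ty":0,"tz":0,"rx":0,"ry":0,"rz":0,"hand":0.42}
  ]
}}

```text
time_s: 3.75
ee_pos: [0.562, -0.2995, 0.1787]
tcp_rot: [-0.274, 0.962, 0.0, -0.001]
contact_force: [0.3, 1.1, -0.1]
opening: 0.0359
grip_force: 0.0
```

```bash
python3 -c "
from h import *
to(.562,-.299,.077,121.8)
snap('wrist','w2')"
```

```text
t 3.75 h 121.8 tilt 0.13 j6 -0.83 | rz total -0.0 | tx -0.01 ty 0.01 tz 2.54 F [ 0.3  1.1 -0.1] open 0.0359 grip 0.0
```

View pics/w2.png

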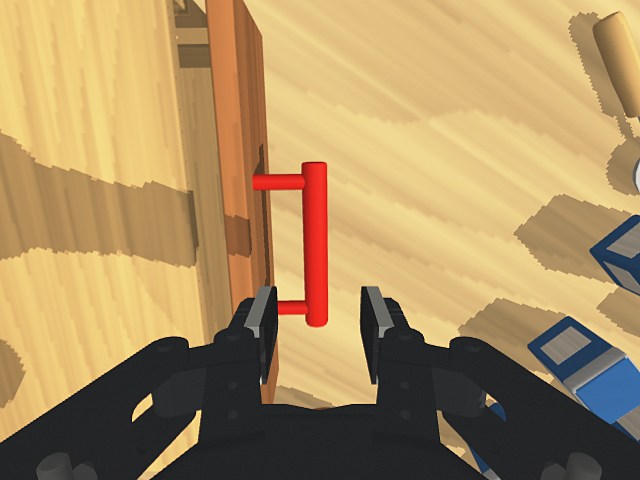

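The bar is at (315,245) between the pads, but it may be off along its length. I'll measure it.

```bash
python3 - <<'E'
from h import *
k={a:np.array(b) for a,b in imaging.get_calibration('wrist').items()}
for u in((315,170),(315,322)):
    print(ray('wrist',u,.093,k).round(4))
yaw=np.radians(-58.2);P=[ray('wrist',u,.090,k) for u in((314,163),(316,326))]
print(P,(P[0]+P[1])/2,np.linalg.norm(P[0]-P[1]),np.degrees(np.arctan2(*(P[1]-P[0])[1::-1])))
c=(P[0]+P[1])/2;to(c[0],c[1],.077,121.8)
E
```

```text
[ 0.5195 -0.3302  0.093 ]
[ 0.6071 -0.2763  0.093 ]
[array([ 0.51642087, -0.33283418,  0.09      ]), array([ 0.61077631, -0.27322885,  0.09      ])] [ 0.56359859 -0.30303152  0.09      ] 0.11160531172532132 32.28103441443082
t 3.8 h 121.8 tilt 0.03 j6 -0.83 | rz total -0.0 | tx 0.02 ty -0.08 tz 2.58 F [ 0.1 -0.3 -0.4] open 0.0363 grip 0.0
```

{"api": "servo_tool", "payload": {
  "deltas": [
    {"tx":0,"ty":-0.02,"tz":0.5,"rx":0,"ry":0,"rz":0,"hand":0.42},
    {"tx":0,"ty":0,"tz":0.5,"rx":0,"ry":0,"rz":0,"hand":0.42},
    {"tx":0,"ty":0,"tz":0.5,"rx":0,"ry":0,"rz":0,"hand":0.42},
    {"tx":0,"ty":0,"tz":0.5,"rx":0,"ry":0,"rz":0,"hand":0.42},
    {"tx":0,"ty":0,"tz":0.5,"rx":0,"ry":0,"rz":0,"hand":0.42},
    {"tx":0,"ty":0,"tz":0,"rx":0,"ry":0,"rz":0,"hand":0.42},
    {"tx":0,"ty":0,"tz":0,"rx":0,"ry":0,"rz":0,"hand":0.1},
    {"tx":0,"ty":0,"tz":0,"rx":0,"ry":0,"rz":0,"hand":0},
    {"tx":0,"ty":0,"tz":0,"rx":0,"ry":0,"rz":0,"hand":0},
    {"tx":0,"ty":0,"tz":0,"rx":0,"ry":0,"rz":0,"hand":0},
    {"tx":0,"ty":0,"tz":0,"rx":0,"ry":0,"rz":0,"hand":0}
  ],
  "force": 60
}}

```text
time_s: 4.72
ee_pos: [0.564, -0.301, 0.0812]
tcp_rot: [-0.274, 0.962, -0.001, 0.001]
contact_force: [-0.3, -1.9, 7.1]
opening: 0.0138
grip_force: 58.7
```

{"api": "servo_tool", "payload": {
  "deltas": [
    {"tx":0,"ty":0.2,"tz":0,"rx":0,"ry":0,"rz":0,"hand":0},
    {"tx":0,"ty":0.3,"tz":0,"rx":0,"ry":0,"rz":0,"hand":0},
    {"tx":0,"ty":0.3,"tz":0,"rx":0,"ry":0,"rz":0,"hand":0},
    {"tx":0,"ty":0.3,"tz":0,"rx":0,"ry":0,"rz":0,"hand":0},
    {"tx":0,"ty":0.3,"tz":0,"rx":0,"ry":0,"rz":0,"hand":0},
    {"tx":0,"ty":0.3,"tz":0,"rx":0,"ry":0,"rz":0,"hand":0},
    {"tx":0,"ty":0.3,"tz":0,"rx":0,"ry":0,"rz":0,"hand":0},
    {"tx":0,"ty":0.3,"tz":0,"rx":0,"ry":0,"rz":0,"hand":0},
    {"tx":0,"ty":0.3,"tz":0,"rx":0,"ry":0,"rz":0,"hand":0},
    {"tx":0,"ty":0.3,"tz":0,"rx":0,"ry":0,"rz":0,"hand":0},
    {"tx":0,"ty":0.3,"tz":0,"rx":0,"ry":0,"rz":0,"hand":0},
    {"tx":0,"ty":0.3,"tz":0,"rx":0,"ry":0,"rz":0,"hand":0},
    {"tx":0,"ty":0.2,"tz":0,"rx":0,"ry":0,"rz":0,"hand":0},
    {"tx":0,"ty":0.1,"tz":0,"rx":0,"ry":0,"rz":0,"hand":0},
    {"tx":0,"ty":0,"tz":0,"rx":0,"ry":0,"rz":0,"hand":0}
  ]
}}

```text
time_s: 5.97
ee_pos: [0.4814, -0.1714, 0.0811]
tcp_rot: [-0.274, 0.962, -0.0, -0.001]
contact_force: [-7.1, -3.7, 16.3]
opening: 0.0141
grip_force: 60.3
```

{"api": "servo_tool", "payload": {
  "deltas": [
    {"tx":0,"ty":0.1,"tz":0,"rx":0,"ry":0,"rz":0,"hand":0},
    {"tx":0,"ty":0.1,"tz":0,"rx":0,"ry":0,"rz":0,"hand":0},
    {"tx":0,"ty":0.1,"tz":0,"rx":0,"ry":0,"rz":0,"hand":0},
    {"tx":0,"ty":0,"tz":0,"rx":0,"ry":0,"rz":0,"hand":0},
    {"tx":0,"ty":0,"tz":0,"rx":0,"ry":0,"rz":0,"hand":0}
  ]
}}

```text
time_s: 6.38
ee_pos: [0.4777, -0.1653, 0.0812]
tcp_rot: [-0.275, 0.962, -0.003, 0.0]
contact_force: [3.3, -34.9, -0.4]
opening: 0.0135
grip_force: 60.0
```

{"api": "servo_tool", "payload": {
  "deltas": [
    {"tx":0,"ty":-0.08,"tz":0,"rx":0,"ry":0,"rz":0,"hand":0.2},
    {"tx":0,"ty":0,"tz":0,"rx":0,"ry":0,"rz":0,"hand":0.4},
    {"tx":0,"ty":0,"tz":0,"rx":0,"ry":0,"rz":0,"hand":0.4},
    {"tx":0,"ty":0,"tz":0,"rx":0,"ry":0,"rz":0,"hand":0.4},
    {"tx":0,"ty":0,"tz":-0.5,"rx":0,"ry":0,"rz":0,"hand":0.4},
    {"tx":0,"ty":0,"tz":-0.9,"rx":0,"ry":0,"rz":0,"hand":0.4},
    {"tx":0,"ty":0,"tz":-0.9,"rx":0,"ry":0,"rz":0,"hand":0.85},
    {"tx":0,"ty":0,"tz":-0.9,"rx":0,"ry":0,"rz":0,"hand":0.85},
    {"tx":0,"ty":0,"tz":-0.9,"rx":0,"ry":0,"rz":0,"hand":0.85},
    {"tx":0,"ty":0,"tz":0,"rx":0,"ry":0,"rz":0,"hand":0.85}
  ]
}}

```text
time_s: 7.22
ee_pos: [0.4815, -0.1637, 0.2511]
tcp_rot: [-0.275, 0.962, -0.002, 0.005]
contact_force: [0.6, 0.0, 1.2]
opening: 0.0722
grip_force: 0.0
```

```bash
python3 - <<'E'
from h import *
fit_all([(.436,-.043,0),(.542,-.027,0),(.656,-.023,0.3),(.448,.07,0),(.555,.088,.1),(.676,.067,.3)],TIN,'tin_a')
snap('side','s3')
to(.436,-.043,.2,90)
E
```

```text
tin_a [ 0.436 -0.043  1.503] deg 86 err 0.114 ['scene', 'side']
tin_a [ 0.542 -0.026  1.189] deg 68 err 0.079 ['scene', 'side']
tin_a [ 0.656 -0.022  1.323] deg 76 err 0.08 ['scene', 'side']
tin_a [ 0.447  0.07  -0.018] deg -1 err 0.115 ['scene', 'side']
tin_a [0.555 0.088 0.115] deg 7 err 0.063 ['scene', 'side']
tin_a [0.676 0.067 0.378] deg 22 err 0.16 ['scene', 'side']
t 7.47 h 121.8 tilt 0.1 j6 -1.08 | rz total 6.36 | tx 1.04 ty 3.0 tz 1.06 F [-0.3 -0.1 -0.4] open 0.0725 grip 0.0
```

View pics/s3.png

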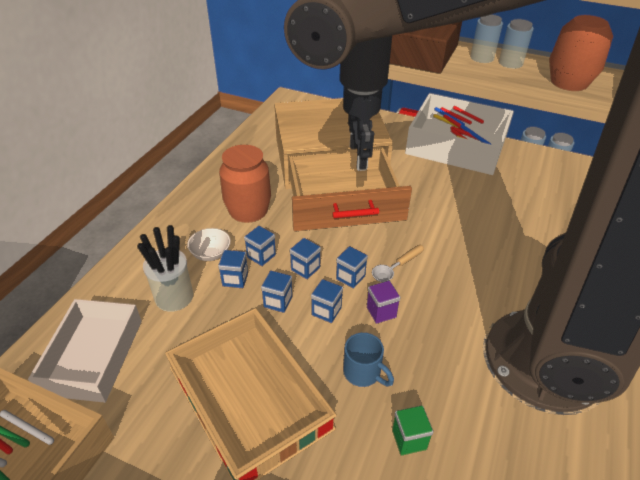

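The drawer stands open at (350,190) and all six tins are where they were. I'll get an overhead wrist view to read their yaws.

```bash
python3 -c "
from h import *
to(.64,.02,.33,90)"
```

```text
t 7.47 h 121.8 tilt 0.1 j6 -1.08 | rz total 6.36 | tx -4.06 ty 4.58 tz -2.19 F [-0.3 -0.1 -0.4] open 0.0725 grip 0.0
```

{"api": "servo_tool", "payload": {
  "deltas": [
    {"tx":0,"ty":0,"tz":-0.3,"rx":0,"ry":0,"rz":0.91,"hand":0.85},
    {"tx":0,"ty":0,"tz":-0.3,"rx":0,"ry":0,"rz":0.91,"hand":0.85},
    {"tx":0,"ty":0,"tz":-0.3,"rx":0,"ry":0,"rz":0.91,"hand":0.85},
    {"tx":0,"ty":0,"tz":-0.3,"rx":0,"ry":0,"rz":0.91,"hand":0.85},
    {"tx":0,"ty":0,"tz":-0.3,"rx":0,"ry":0,"rz":0.91,"hand":0.85},
    {"tx":0,"ty":0,"tz":-0.3,"rx":0,"ry":0,"rz":0.91,"hand":0.85},
    {"tx":0,"ty":0,"tz":-0.3,"rx":0,"ry":0,"rz":0.91,"hand":0.85},
    {"tx":-0.7,"ty":0.76,"tz":0,"rx":0,"ry":0,"rz":0,"hand":0.85},
    {"tx":-0.7,"ty":0.76,"tz":0,"rx":0,"ry":0,"rz":0,"hand":0.85},
    {"tx":-0.7,"ty":0.76,"tz":0,"rx":0,"ry":0,"rz":0,"hand":0.85},
    {"tx":-0.7,"ty":0.76,"tz":0,"rx":0,"ry":0,"rz":0,"hand":0.85},
    {"tx":-0.7,"ty":0.76,"tz":0,"rx":0,"ry":0,"rz":0,"hand":0.85},
    {"tx":-0.6,"ty":0.76,"tz":0,"rx":0,"ry":0,"rz":0,"hand":0.85},
    {"tx":0,"ty":0,"tz":0,"rx":0,"ry":0,"rz":0,"hand":0.85},
    {"tx":0,"ty":0,"tz":0,"rx":0,"ry":0,"rz":0,"hand":0.85}
  ]
}}

```text
time_s: 8.72
ee_pos: [0.6429, 0.0206, 0.3239]
tcp_rot: [-0.001, 1.0, -0.001, -0.003]
contact_force: [-0.5, -0.7, -0.6]
opening: 0.0726
grip_force: 0.0
```

```bash
python3 - <<'E'
from h import *
import json
k=imaging.get_calibration('wrist'); snap('wrist','w4')
CAL['wrist']={a:np.array(b) for a,b in k.items()}
json.dump({a:np.array(b).tolist() for a,b in k.items()},open('w4.json','w'))
print((-CAL['wrist']['R'].T@CAL['wrist']['t']).round(3))
for p in [(.436,-.043,0),(.542,-.026,0),(.656,-.022,0.3),(.447,.07,0),(.555,.088,.1),(.676,.067,.3)]:
    rg=regions('tin_a','wrist') if p[0]==.436 else rg
    print(proj('wrist',[p[0],p[1],.07]).round())
    m=pick(rg,'wrist',p,TIN)
    if m is not None: x,e=fit({'wrist':m},TIN,p); print(x.round(3),round(np.degrees(x[2])%90),round(e,3))
E
```

```text
[0.574 0.02  0.458]
[253. -10.]
[ 0.436 -0.047 -0.232] 77 0.023
[275. 110.]
[ 0.543 -0.031 -0.249] 76 0.031
[282. 219.]
[ 0.657 -0.026 -0.25 ] 76 0.036
[372.   4.]
[ 0.448  0.066 -0.068] 86 0.027
[386. 123.]
[0.557 0.085 0.071] 4 0.024
[361. 236.]
[0.675 0.064 0.292] 17 0.055
```

View pics/w4.png

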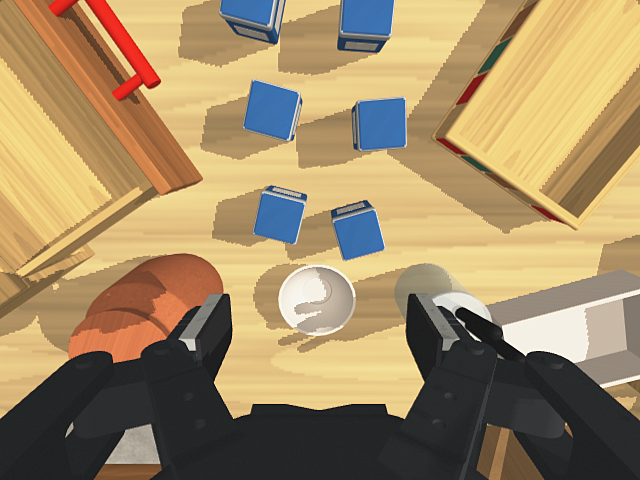

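All six tins show with clear yaws, e.g. (275,110), (380,123), (280,215) and (358,230), and the fits match. I'll start with T6 at (0.675, 0.064).

```bash
cat >> h.py <<'E'
T={1:(.436,-.047,77),2:(.543,-.031,76),3:(.657,-.026,76),4:(.448,.066,86),5:(.557,.085,94),6:(.675,.064,107)}
ba=np.radians(58);B=lambda x,y:np.array([.4995,.318])+x*np.array([np.cos(ba),np.sin(ba)])+y*np.array([-np.sin(ba),np.cos(ba)])
da=np.radians(-58.2);D=lambda x,y:np.array([.5483,-.279])+x*np.array([np.cos(da),np.sin(da)])+y*np.array([-np.sin(da),np.cos(da)])
E
python3 -c "
from h import *
to(*T[6][:2],.04,T[6][2])"
```

```text
t 8.82 h 90.0 tilt 0.16 j6 -1.9 | rz total -3.41 | tx -1.12 ty 0.84 tz 7.14 F [-0.6  0.2  0.2] open 0.0726 grip 0.0
```

{"api": "servo_tool", "payload": {
  "deltas": [
    {"tx":0,"ty":0,"tz":0.2,"rx":0,"ry":0,"rz":-0.85,"hand":0.75},
    {"tx":0,"ty":0,"tz":0.5,"rx":0,"ry":0,"rz":-0.85,"hand":0.75},
    {"tx":0,"ty":0,"tz":0.5,"rx":0,"ry":0,"rz":-0.85,"hand":0.75},
    {"tx":0,"ty":0,"tz":0.5,"rx":0,"ry":0,"rz":-0.86,"hand":0.75},
    {"tx":-0.56,"ty":0.42,"tz":0.6,"rx":0,"ry":0,"rz":0,"hand":0.75},
    {"tx":-0.56,"ty":0.42,"tz":0.6,"rx":0,"ry":0,"rz":0,"hand":0.75},
    {"tx":0,"ty":0,"tz":0.8,"rx":0,"ry":0,"rz":0,"hand":0.75},
    {"tx":0,"ty":0,"tz":0.8,"rx":0,"ry":0,"rz":0,"hand":0.75},
    {"tx":0,"ty":0,"tz":0.3,"rx":0,"ry":0,"rz":0,"hand":0.75},
    {"tx":0,"ty":0,"tz":0,"rx":0,"ry":0,"rz":0,"hand":0.75},
    {"tx":0,"ty":0,"tz":0,"rx":0,"ry":0,"rz":0,"hand":0.75}
  ]
}}

```text
time_s: 9.73
ee_pos: [0.6755, 0.0629, 0.1362]
tcp_rot: [-0.147, 0.989, -0.0, 0.0]
contact_force: [0.1, -0.0, 1.4]
opening: 0.064
grip_force: 0.0
```

```bash
python3 - <<'E'
from h import *
to(*T[6][:2],.04,T[6][2])
k=imaging.get_calibration('wrist'); snap('wrist'); CAL['wrist']={a:np.array(b) for a,b in k.items()}
m=pick(regions('tin_a','wrist'),'wrist',(.675,.064,.3),TIN)
if m is not None: print(fit({'wrist':m},TIN,(.675,.064,.3)))
E
```

```text
t 9.73 h 107.0 tilt 0.04 j6 -1.66 | rz total -0.01 | tx 0.0 ty 0.03 tz 2.41 F [ 0.1 -0.   1.4] open 0.064 grip 0.0
(array([0.67501439, 0.06463068, 0.28014158]), np.float64(0.03381455573746095))
```

{"api": "servo_tool", "payload": {
  "deltas": [
    {"tx":0,"ty":0.02,"tz":0.6,"rx":0,"ry":0,"rz":0,"hand":0.75},
    {"tx":0,"ty":0,"tz":0.6,"rx":0,"ry":0,"rz":0,"hand":0.75},
    {"tx":0,"ty":0,"tz":0.6,"rx":0,"ry":0,"rz":0,"hand":0.75},
    {"tx":0,"ty":0,"tz":0.6,"rx":0,"ry":0,"rz":0,"hand":0.75},
    {"tx":0,"ty":0,"tz":0,"rx":0,"ry":0,"rz":0,"hand":0.75},
    {"tx":0,"ty":0,"tz":0,"rx":0,"ry":0,"rz":0,"hand":0.4},
    {"tx":0,"ty":0,"tz":0,"rx":0,"ry":0,"rz":0,"hand":0.4},
    {"tx":0,"ty":0,"tz":0,"rx":0,"ry":0,"rz":0,"hand":0.4},
    {"tx":0,"ty":0,"tz":0,"rx":0,"ry":0,"rz":0,"hand":0.4},
    {"tx":0,"ty":0,"tz":-0.5,"rx":0,"ry":0,"rz":0,"hand":0.4},
    {"tx":0,"ty":0,"tz":-0.8,"rx":0,"ry":0,"rz":0,"hand":0.4},
    {"tx":0,"ty":0,"tz":-0.8,"rx":0,"ry":0,"rz":0,"hand":0.4},
    {"tx":0,"ty":0,"tz":-0.8,"rx":0,"ry":0,"rz":0,"hand":0.4},
    {"tx":0,"ty":0,"tz":-0.5,"rx":0,"ry":0,"rz":0,"hand":0.4},
    {"tx":0,"ty":0,"tz":0,"rx":0,"ry":0,"rz":0,"hand":0.4},
    {"tx":0,"ty":0,"tz":0,"rx":0,"ry":0,"rz":0,"hand":0.4},
    {"tx":0,"ty":0,"tz":0,"rx":0,"ry":0,"rz":0,"hand":0.4}
  ],
  "force": 80
}}

```text
time_s: 11.25
ee_pos: [0.6741, 0.0645, 0.1741]
tcp_rot: [-0.147, 0.989, 0.0, -0.001]
contact_force: [-0.6, -0.1, -5.1]
opening: 0.0488
grip_force: 84.4
```

```bash
python3 - <<'E'
from h import *
to(*B(-.038,-.08),.05,148); to(*D(.005,-.087),.064,121.8)
E
```

```text
t 11.25 h 107.0 tilt 0.1 j6 -1.66 | rz total -8.21 | tx -2.11 ty 5.06 tz 3.1 F [-0.6 -0.1 -5.1] open 0.0488 grip 84.4
t 11.25 h 107.0 tilt 0.1 j6 -1.66 | rz total -2.97 | tx 9.37 ty -5.77 tz 2.75 F [-0.6 -0.1 -5.1] open 0.0488 grip 84.4
```

{"api": "servo_tool", "payload": {
  "deltas": [
    {"tx":0,"ty":0,"tz":-0.1,"rx":0,"ry":0,"rz":-0.99,"hand":0.4},
    {"tx":0,"ty":0,"tz":-0.1,"rx":0,"ry":0,"rz":-0.99,"hand":0.4},
    {"tx":0,"ty":0,"tz":-0.1,"rx":0,"ry":0,"rz":-0.99,"hand":0.4},
    {"tx":0.5,"ty":-0.31,"tz":0,"rx":0,"ry":0,"rz":0,"hand":0.4},
    {"tx":0.8,"ty":-0.49,"tz":0,"rx":0,"ry":0,"rz":0,"hand":0.4},
    {"tx":0.8,"ty":-0.49,"tz":0,"rx":0,"ry":0,"rz":0,"hand":0.4},
    {"tx":0.8,"ty":-0.49,"tz":0,"rx":0,"ry":0,"rz":0,"hand":0.4},
    {"tx":0.8,"ty":-0.49,"tz":0,"rx":0,"ry":0,"rz":0,"hand":0.4},
    {"tx":0.8,"ty":-0.49,"tz":0,"rx":0,"ry":0,"rz":0,"hand":0.4},
    {"tx":0.8,"ty":-0.49,"tz":0,"rx":0,"ry":0,"rz":0,"hand":0.4},
    {"tx":0.8,"ty":-0.49,"tz":0,"rx":0,"ry":0,"rz":0,"hand":0.4},
    {"tx":0.8,"ty":-0.49,"tz":0,"rx":0,"ry":0,"rz":0,"hand":0.4},
    {"tx":0.8,"ty":-0.49,"tz":0,"rx":0,"ry":0,"rz":0,"hand":0.4},
    {"tx":0.8,"ty":-0.49,"tz":0,"rx":0,"ry":0,"rz":0,"hand":0.4},
    {"tx":0.8,"ty":-0.49,"tz":0,"rx":0,"ry":0,"rz":0,"hand":0.4},
    {"tx":0.07,"ty":-0.07,"tz":0,"rx":0,"ry":0,"rz":0,"hand":0.4},
    {"tx":0,"ty":0,"tz":0,"rx":0,"ry":0,"rz":0,"hand":0.4},
    {"tx":0,"ty":0,"tz":0,"rx":0,"ry":0,"rz":0,"hand":0.4}
  ]
}}

```text
time_s: 12.75
ee_pos: [0.4775, -0.3291, 0.1856]
tcp_rot: [-0.273, 0.962, 0.001, -0.001]
contact_force: [-0.4, 0.4, -5.2]
opening: 0.0491
grip_force: 84.7
```

```bash
python3 - <<'E'
from h import *
to(*D(.005,-.087),.064,121.8); snap('wrist','w5')
E
```

```text
t 12.75 h 121.7 tilt 0.16 j6 -0.75 | rz total -0.01 | tx 0.01 ty 0.01 tz 3.04 F [-0.4  0.4 -5.2] open 0.0491 grip 84.7
```

View pics/w5.png

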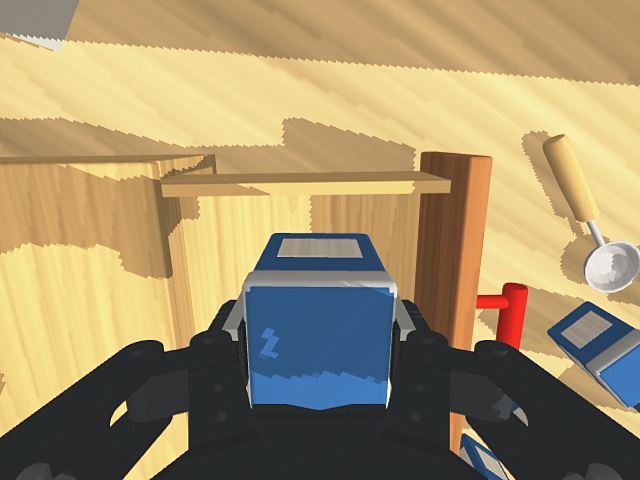

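The tin at (320,340) hangs over the drawer, centred between the cabinet's edge and the drawer front. I'll lower it and let go.

{"api": "servo_tool", "payload": {
  "deltas": [
    {"tx":0,"ty":0,"tz":0.7,"rx":0,"ry":0,"rz":0,"hand":0.4},
    {"tx":0,"ty":0,"tz":0.7,"rx":0,"ry":0,"rz":0,"hand":0.4},
    {"tx":0,"ty":0,"tz":0.7,"rx":0,"ry":0,"rz":0,"hand":0.4},
    {"tx":0,"ty":0,"tz":0.5,"rx":0,"ry":0,"rz":0,"hand":0.4},
    {"tx":0,"ty":0,"tz":0.3,"rx":0,"ry":0,"rz":0,"hand":0.4},
    {"tx":0,"ty":0,"tz":0.12,"rx":0,"ry":0,"rz":0,"hand":0.4},
    {"tx":0,"ty":0,"tz":0,"rx":0,"ry":0,"rz":0,"hand":0.4},
    {"tx":0,"ty":0,"tz":0,"rx":0,"ry":0,"rz":0,"hand":0.75},
    {"tx":0,"ty":0,"tz":0,"rx":0,"ry":0,"rz":0,"hand":0.75},
    {"tx":0,"ty":0,"tz":0,"rx":0,"ry":0,"rz":0,"hand":0.75},
    {"tx":0,"ty":0,"tz":-0.4,"rx":0,"ry":0,"rz":0,"hand":0.75},
    {"tx":0,"ty":0,"tz":-0.8,"rx":0,"ry":0,"rz":0,"hand":0.75},
    {"tx":0,"ty":0,"tz":-0.9,"rx":0,"ry":0,"rz":0,"hand":0.75},
    {"tx":0,"ty":0,"tz":-0.9,"rx":0,"ry":0,"rz":0,"hand":0.75},
    {"tx":0,"ty":0,"tz":-0.3,"rx":0,"ry":0,"rz":0,"hand":0.75},
    {"tx":0,"ty":0,"tz":0,"rx":0,"ry":0,"rz":0,"hand":0.75}
  ]
}}

```text
time_s: 14.13
ee_pos: [0.4809, -0.3303, 0.2047]
tcp_rot: [-0.274, 0.962, -0.003, 0.004]
contact_force: [1.1, -0.1, 0.2]
opening: 0.0637
grip_force: 0.0
```

```bash
python3 - <<'E'
from h import *
to(*T[3][:2],.19,T[3][2]); to(*T[3][:2],.04,T[3][2])
E
```

```text
t 14.13 h 121.9 tilt 0.58 j6 -0.75 | rz total 9.17 | tx -2.43 ty 8.45 tz 0.37 F [ 1.1 -0.1  0.2] open 0.0637 grip 0.0
t 14.13 h 121.9 tilt 0.58 j6 -0.75 | rz total 9.17 | tx -2.43 ty 8.45 tz 4.12 F [ 1.1 -0.1  0.2] open 0.0637 grip 0.0
```

{"api": "servo_tool", "payload": {
  "deltas": [
    {"tx":0,"ty":0,"tz":0,"rx":0,"ry":0,"rz":0.92,"hand":0.75},
    {"tx":0,"ty":0,"tz":0,"rx":0,"ry":0,"rz":0.92,"hand":0.75},
    {"tx":0,"ty":0,"tz":0,"rx":0,"ry":0,"rz":0.92,"hand":0.75},
    {"tx":0,"ty":0,"tz":0,"rx":0,"ry":0,"rz":0.92,"hand":0.75},
    {"tx":0,"ty":0,"tz":0,"rx":0,"ry":0,"rz":0.92,"hand":0.75},
    {"tx":0,"ty":0,"tz":0,"rx":0,"ry":0,"rz":0.92,"hand":0.75},
    {"tx":0,"ty":0,"tz":0,"rx":0,"ry":0,"rz":0.92,"hand":0.75},
    {"tx":0,"ty":0,"tz":0,"rx":0,"ry":0,"rz":0.92,"hand":0.75},
    {"tx":0,"ty":0,"tz":0,"rx":0,"ry":0,"rz":0.92,"hand":0.75},
    {"tx":0,"ty":0,"tz":0,"rx":0,"ry":0,"rz":0.92,"hand":0.75},
    {"tx":-0.27,"ty":0.9,"tz":0,"rx":0,"ry":0,"rz":0,"hand":0.75},
    {"tx":-0.27,"ty":0.9,"tz":0,"rx":0,"ry":0,"rz":0,"hand":0.75},
    {"tx":-0.27,"ty":0.9,"tz":0,"rx":0,"ry":0,"rz":0,"hand":0.75},
    {"tx":-0.27,"ty":0.9,"tz":0,"rx":0,"ry":0,"rz":0,"hand":0.75},
    {"tx":-0.27,"ty":0.9,"tz":0,"rx":0,"ry":0,"rz":0,"hand":0.75},
    {"tx":-0.27,"ty":0.9,"tz":0,"rx":0,"ry":0,"rz":0,"hand":0.75},
    {"tx":-0.27,"ty":0.9,"tz":0,"rx":0,"ry":0,"rz":0,"hand":0.75},
    {"tx":-0.27,"ty":0.9,"tz":0,"rx":0,"ry":0,"rz":0,"hand":0.75},
    {"tx":-0.27,"ty":0.9,"tz":0.5,"rx":0,"ry":0,"rz":0,"hand":0.75},
    {"tx":0,"ty":0.35,"tz":0.5,"rx":0,"ry":0,"rz":0,"hand":0.75}
  ]
}}

```text
time_s: 15.8
ee_pos: [0.6586, -0.0221, 0.1602]
tcp_rot: [0.122, 0.993, 0.001, 0.003]
contact_force: [0.4, -0.3, 0.1]
opening: 0.0641
grip_force: 0.0
```

{"api": "servo_tool", "payload": {
  "deltas": [
    {"tx":0,"ty":0,"tz":0,"rx":0,"ry":0,"rz":0,"hand":0.75},
    {"tx":0,"ty":0,"tz":0,"rx":0,"ry":0,"rz":0,"hand":0.75}
  ]
}}

```text
time_s: 15.97
ee_pos: [0.6545, -0.0251, 0.1579]
tcp_rot: [0.122, 0.992, -0.0, -0.001]
contact_force: [-1.1, 0.2, 0.3]
opening: 0.0639
grip_force: 0.0
```

```bash
cat >> h.py <<'E'
def look(p):
    k=imaging.get_calibration('wrist'); snap('wrist'); CAL['wrist']={a:np.array(b) for a,b in k.items()}
    q=(p[0],p[1],np.radians(p[2]-90)); m=pick(regions('tin_a','wrist'),'wrist',q,TIN)
    if m is None: print('no tin'); return
    x,e=fit({'wrist':m},TIN,q); d=np.degrees(x[2])+90; print('seen',x[:2].round(3),round(d,1),'err',round(e,3))
    if e<.08: to(x[0],x[1],.04,(d-p[2]+45)%90-45+p[2])
E
python3 - <<'E'
from h import *
to(*T[3][:2],.04,T[3][2]);look(T[3])
E
```

```text
t 15.97 h 75.9 tilt 0.13 j6 -2.08 | rz total -0.01 | tx -0.06 ty -0.01 tz 2.95 F [-1.1  0.2  0.3] open 0.0639 grip 0.0
no tin
```

```bash
python3 - <<'E'
from h import *
k=imaging.get_calibration('wrist'); snap('wrist'); CAL['wrist']={a:np.array(b) for a,b in k.items()}
print(proj('wrist',[.657,-.026,.07]))
for r in models.trace('tin_a','wrist'): print(r['p'],np.round(r['rect']))
fit_all([(.436,-.047,0),(.543,-.031,0),(.657,-.026,-.24),(.448,.066,0),(.557,.085,.1)],TIN,'tin_a')
E
```

```text
[321.86041982 251.832754  ]
0.92 [228. 159.  92.  89.]
0.77 [398.   3. 117. 103.]
0.76 [220.  23.  93.  99.]
tin_a [ 0.435 -0.044 -0.104] deg -6 err 0.117 ['scene', 'side']
tin_a [ 0.542 -0.026 -0.024] deg -1 err 0.164 ['scene', 'side']
tin_a [ 0.621 -0.046 -0.048] deg -3 err 0.056 ['scene']
tin_a [0.447 0.07  0.043] deg 2 err 0.107 ['scene', 'side']
tin_a [0.556 0.087 0.203] deg 12 err 0.093 ['scene', 'side']
```

```bash
python3 - <<'E'
from h import *
look((.621,-.05,76)); look(T[2])
E
```

```text
seen [ 0.623 -0.048] 83.2 err 0.038
t 16.47 h 75.8 tilt 0.04 j6 -2.08 | rz total -1.49 | tx 0.74 ty -0.64 tz 2.99 F [-0.2 -0.1  0.6] open 0.0641 grip 0.0
seen [ 0.543 -0.03 ] 75.6 err 0.034
t 16.57 h 75.8 tilt 0.02 j6 -2.08 | rz total 0.04 | tx 2.68 ty -0.78 tz 2.98 F [-0.2 -0.8 -0.5] open 0.0641 grip 0.0
```

T3 was knocked aside to (0.623, -0.048), so I'll follow it there.

{"api": "servo_tool", "payload": {
  "deltas": [
    {"tx":0,"ty":0,"tz":0,"rx":0,"ry":0,"rz":-0.75,"hand":0.75},
    {"tx":0,"ty":0,"tz":0,"rx":0,"ry":0,"rz":-0.74,"hand":0.75},
    {"tx":0.37,"ty":-0.32,"tz":0,"rx":0,"ry":0,"rz":0,"hand":0.75},
    {"tx":0.37,"ty":-0.32,"tz":0.3,"rx":0,"ry":0,"rz":0,"hand":0.75},
    {"tx":0,"ty":0,"tz":0.7,"rx":0,"ry":0,"rz":0,"hand":0.75},
    {"tx":0,"ty":0,"tz":0.7,"rx":0,"ry":0,"rz":0,"hand":0.75},
    {"tx":0,"ty":0,"tz":0.7,"rx":0,"ry":0,"rz":0,"hand":0.75},
    {"tx":0,"ty":0,"tz":0.58,"rx":0,"ry":0,"rz":0,"hand":0.75},
    {"tx":0,"ty":0,"tz":0,"rx":0,"ry":0,"rz":0,"hand":0.4},
    {"tx":0,"ty":0,"tz":0,"rx":0,"ry":0,"rz":0,"hand":0.4},
    {"tx":0,"ty":0,"tz":0,"rx":0,"ry":0,"rz":0,"hand":0.4},
    {"tx":0,"ty":0,"tz":0,"rx":0,"ry":0,"rz":0,"hand":0.4},
    {"tx":0,"ty":0,"tz":-0.5,"rx":0,"ry":0,"rz":0,"hand":0.4},
    {"tx":0,"ty":0,"tz":-0.8,"rx":0,"ry":0,"rz":0,"hand":0.4},
    {"tx":0,"ty":0,"tz":-0.8,"rx":0,"ry":0,"rz":0,"hand":0.4},
    {"tx":0,"ty":0,"tz":-0.8,"rx":0,"ry":0,"rz":0,"hand":0.4},
    {"tx":0,"ty":0,"tz":-0.8,"rx":0,"ry":0,"rz":0,"hand":0.4},
    {"tx":0,"ty":0,"tz":0,"rx":0,"ry":0,"rz":0,"hand":0.4},
    {"tx":0,"ty":0,"tz":0,"rx":0,"ry":0,"rz":0,"hand":0.4},
    {"tx":0,"ty":0,"tz":0,"rx":0,"ry":0,"rz":0,"hand":0.4}
  ]
}}

```text
time_s: 18.23
ee_pos: [0.6218, -0.0477, 0.1878]
tcp_rot: [0.059, 0.998, 0.0, -0.0]
contact_force: [0.3, 0.1, -6.4]
opening: 0.0493
grip_force: 85.1
```

```bash
python3 - <<'E'
from h import *
to(*B(-.038,-.08),.05,148);to(*B(.038,-.08),.05,148); to(*D(.005,-.029),.064,121.8)
E
```

```text
t 18.23 h 83.3 tilt 0.05 j6 -1.92 | rz total -12.95 | tx -5.18 ty 5.44 tz 3.44 F [ 0.3  0.1 -6.4] open 0.0493 grip 85.1
t 18.23 h 83.3 tilt 0.05 j6 -1.92 | rz total -12.95 | tx -7.08 ty 5.44 tz 3.44 F [ 0.3  0.1 -6.4] open 0.0493 grip 85.1
t 18.23 h 83.3 tilt 0.05 j6 -1.92 | rz total -7.71 | tx 5.33 ty -4.07 tz 3.09 F [ 0.3  0.1 -6.4] open 0.0493 grip 85.1
```

Heavy as well, so it goes in drawer slot 2.

{"api": "servo_tool", "payload": {
  "deltas": [
    {"tx":0,"ty":0,"tz":0,"rx":0,"ry":0,"rz":-0.96,"hand":0.4},
    {"tx":0,"ty":0,"tz":0,"rx":0,"ry":0,"rz":-0.96,"hand":0.4},
    {"tx":0,"ty":0,"tz":0,"rx":0,"ry":0,"rz":-0.96,"hand":0.4},
    {"tx":0,"ty":0,"tz":0,"rx":0,"ry":0,"rz":-0.96,"hand":0.4},
    {"tx":0,"ty":0,"tz":0,"rx":0,"ry":0,"rz":-0.96,"hand":0.4},
    {"tx":0,"ty":0,"tz":0,"rx":0,"ry":0,"rz":-0.97,"hand":0.4},
    {"tx":0,"ty":0,"tz":0,"rx":0,"ry":0,"rz":-0.97,"hand":0.4},
    {"tx":0,"ty":0,"tz":0,"rx":0,"ry":0,"rz":-0.97,"hand":0.4},
    {"tx":0.5,"ty":-0.4,"tz":0,"rx":0,"ry":0,"rz":0,"hand":0.4},
    {"tx":0.7,"ty":-0.54,"tz":0,"rx":0,"ry":0,"rz":0,"hand":0.4},
    {"tx":0.7,"ty":-0.54,"tz":0,"rx":0,"ry":0,"rz":0,"hand":0.4},
    {"tx":0.7,"ty":-0.54,"tz":0,"rx":0,"ry":0,"rz":0,"hand":0.4},
    {"tx":0.7,"ty":-0.54,"tz":0,"rx":0,"ry":0,"rz":0,"hand":0.4},
    {"tx":0.7,"ty":-0.54,"tz":0,"rx":0,"ry":0,"rz":0,"hand":0.4},
    {"tx":0.7,"ty":-0.54,"tz":0,"rx":0,"ry":0,"rz":0,"hand":0.4},
    {"tx":0.63,"ty":-0.43,"tz":0,"rx":0,"ry":0,"rz":0,"hand":0.4},
    {"tx":0,"ty":0,"tz":0,"rx":0,"ry":0,"rz":0,"hand":0.4},
    {"tx":0,"ty":0,"tz":0,"rx":0,"ry":0,"rz":0,"hand":0.4}
  ]
}}

```text
time_s: 19.73
ee_pos: [0.5253, -0.2998, 0.1857]
tcp_rot: [-0.273, 0.962, 0.001, -0.002]
contact_force: [0.1, 1.0, -6.2]
opening: 0.049
grip_force: 85.3
```

```bash
python3 - <<'E'
from h import *
to(*D(.005,-.029),.064,121.8)
E
```

```text
t 19.73 h 121.6 tilt 0.21 j6 -0.82 | rz total -0.03 | tx -0.04 ty 0.02 tz 3.04 F [ 0.1  1.  -6.2] open 0.049 grip 85.3
```

{"api": "servo_tool", "payload": {
  "deltas": [
    {"tx":-0.04,"ty":0.02,"tz":0.7,"rx":0,"ry":0,"rz":0,"hand":0.4},
    {"tx":0,"ty":0,"tz":0.7,"rx":0,"ry":0,"rz":0,"hand":0.4},
    {"tx":0,"ty":0,"tz":0.7,"rx":0,"ry":0,"rz":0,"hand":0.4},
    {"tx":0,"ty":0,"tz":0.5,"rx":0,"ry":0,"rz":0,"hand":0.4},
    {"tx":0,"ty":0,"tz":0.3,"rx":0,"ry":0,"rz":0,"hand":0.4},
    {"tx":0,"ty":0,"tz":0.12,"rx":0,"ry":0,"rz":0,"hand":0.4},
    {"tx":0,"ty":0,"tz":0,"rx":0,"ry":0,"rz":0,"hand":0.4},
    {"tx":0,"ty":0,"tz":0,"rx":0,"ry":0,"rz":0,"hand":0.75},
    {"tx":0,"ty":0,"tz":0,"rx":0,"ry":0,"rz":0,"hand":0.75},
    {"tx":0,"ty":0,"tz":0,"rx":0,"ry":0,"rz":0,"hand":0.75},
    {"tx":0,"ty":0,"tz":-0.4,"rx":0,"ry":0,"rz":0,"hand":0.75},
    {"tx":0,"ty":0,"tz":-0.8,"rx":0,"ry":0,"rz":0,"hand":0.75},
    {"tx":0,"ty":0,"tz":-0.9,"rx":0,"ry":0,"rz":0,"hand":0.75},
    {"tx":0,"ty":0,"tz":-0.9,"rx":0,"ry":0,"rz":0,"hand":0.75},
    {"tx":0,"ty":0,"tz":-0.3,"rx":0,"ry":0,"rz":0,"hand":0.75},
    {"tx":0,"ty":0,"tz":0,"rx":0,"ry":0,"rz":0,"hand":0.75},
    {"tx":0,"ty":0,"tz":0,"rx":0,"ry":0,"rz":0,"hand":0.75}
  ]
}}

```text
time_s: 21.15
ee_pos: [0.5292, -0.2973, 0.2015]
tcp_rot: [-0.274, 0.962, -0.001, 0.002]
contact_force: [0.0, 0.2, -0.0]
opening: 0.0638
grip_force: 0.0
```

```bash
python3 - <<'E'
from h import *
to(*T[2][:2],.16,T[2][2])
E
```

```text
t 21.15 h 121.8 tilt 0.28 j6 -0.82 | rz total 9.17 | tx 1.27 ty 6.54 tz 1.04 F [ 0.   0.2 -0. ] open 0.0638 grip 0.0
```

{"api": "servo_tool", "payload": {
  "deltas": [
    {"tx":0,"ty":0,"tz":0,"rx":0,"ry":0,"rz":0.92,"hand":0.75},
    {"tx":0,"ty":0,"tz":0,"rx":0,"ry":0,"rz":0.92,"hand":0.75},
    {"tx":0,"ty":0,"tz":0,"rx":0,"ry":0,"rz":0.92,"hand":0.75},
    {"tx":0,"ty":0,"tz":0,"rx":0,"ry":0,"rz":0.92,"hand":0.75},
    {"tx":0,"ty":0,"tz":0,"rx":0,"ry":0,"rz":0.92,"hand":0.75},
    {"tx":0,"ty":0,"tz":0,"rx":0,"ry":0,"rz":0.92,"hand":0.75},
    {"tx":0,"ty":0,"tz":0,"rx":0,"ry":0,"rz":0.92,"hand":0.75},
    {"tx":0,"ty":0,"tz":0,"rx":0,"ry":0,"rz":0.92,"hand":0.75},
    {"tx":0,"ty":0,"tz":0,"rx":0,"ry":0,"rz":0.92,"hand":0.75},
    {"tx":0,"ty":0,"tz":0,"rx":0,"ry":0,"rz":0.89,"hand":0.75},
    {"tx":0.18,"ty":0.93,"tz":0,"rx":0,"ry":0,"rz":0,"hand":0.75},
    {"tx":0.18,"ty":0.93,"tz":0,"rx":0,"ry":0,"rz":0,"hand":0.75},
    {"tx":0.18,"ty":0.93,"tz":0,"rx":0,"ry":0,"rz":0,"hand":0.75},
    {"tx":0.18,"ty":0.93,"tz":0,"rx":0,"ry":0,"rz":0,"hand":0.75},
    {"tx":0.18,"ty":0.93,"tz":0,"rx":0,"ry":0,"rz":0,"hand":0.75},
    {"tx":0.18,"ty":0.93,"tz":0.3,"rx":0,"ry":0,"rz":0,"hand":0.75},
    {"tx":0.18,"ty":0.93,"tz":0.3,"rx":0,"ry":0,"rz":0,"hand":0.75},
    {"tx":0,"ty":0,"tz":0.4,"rx":0,"ry":0,"rz":0,"hand":0.75},
    {"tx":0,"ty":0,"tz":0,"rx":0,"ry":0,"rz":0,"hand":0.75},
    {"tx":0,"ty":0,"tz":0,"rx":0,"ry":0,"rz":0,"hand":0.75}
  ]
}}

```text
time_s: 22.82
ee_pos: [0.5417, -0.0322, 0.1581]
tcp_rot: [0.121, 0.993, -0.001, -0.001]
contact_force: [0.4, -0.1, 0.8]
opening: 0.0642
grip_force: 0.0
```

```bash
python3 - <<'E'
from h import *
look(T[2])
E
```

```text
seen [ 0.543 -0.03 ] 75.1 err 0.035
t 22.92 h 75.9 tilt 0.02 j6 -2.12 | rz total 0.17 | tx 0.01 ty 0.07 tz 2.99 F [0.1 0.  0.1] open 0.0645 grip 0.0
```

{"api": "servo_tool", "payload": {
  "deltas": [
    {"tx":0,"ty":0.06,"tz":0.5,"rx":0,"ry":0,"rz":0.1,"hand":0.75},
    {"tx":0,"ty":0,"tz":0.7,"rx":0,"ry":0,"rz":0,"hand":0.75},
    {"tx":0,"ty":0,"tz":0.7,"rx":0,"ry":0,"rz":0,"hand":0.75},
    {"tx":0,"ty":0,"tz":0.6,"rx":0,"ry":0,"rz":0,"hand":0.75},
    {"tx":0,"ty":0,"tz":0.48,"rx":0,"ry":0,"rz":0,"hand":0.75},
    {"tx":0,"ty":0,"tz":0,"rx":0,"ry":0,"rz":0,"hand":0.4},
    {"tx":0,"ty":0,"tz":0,"rx":0,"ry":0,"rz":0,"hand":0.4},
    {"tx":0,"ty":0,"tz":0,"rx":0,"ry":0,"rz":0,"hand":0.4},
    {"tx":0,"ty":0,"tz":0,"rx":0,"ry":0,"rz":0,"hand":0.4},
    {"tx":0,"ty":0,"tz":-0.5,"rx":0,"ry":0,"rz":0,"hand":0.4},
    {"tx":0,"ty":0,"tz":-0.8,"rx":0,"ry":0,"rz":0,"hand":0.4},
    {"tx":0,"ty":0,"tz":-0.8,"rx":0,"ry":0,"rz":0,"hand":0.4},
    {"tx":0,"ty":0,"tz":-0.8,"rx":0,"ry":0,"rz":0,"hand":0.4},
    {"tx":0,"ty":0,"tz":-0.7,"rx":0,"ry":0,"rz":0,"hand":0.4},
    {"tx":0,"ty":0,"tz":0,"rx":0,"ry":0,"rz":0,"hand":0.4},
    {"tx":0,"ty":0,"tz":0,"rx":0,"ry":0,"rz":0,"hand":0.4},
    {"tx":0,"ty":0,"tz":0,"rx":0,"ry":0,"rz":0,"hand":0.4}
  ]
}}

```text
time_s: 24.33
ee_pos: [0.5428, -0.0299, 0.1844]
tcp_rot: [0.126, 0.992, 0.001, 0.001]
contact_force: [0.1, -0.0, -2.7]
opening: 0.049
grip_force: 83.1
```

```bash
python3 - <<'E'
from h import *
to(*B(-.038,-.08),.05,148);to(*B(.038,-.08),.05,148); to(*D(.005,.029),.064,121.8)
E
```

```text
t 24.33 h 75.5 tilt 0.09 j6 -2.13 | rz total -14.51 | tx -5.85 ty 3.53 tz 3.36 F [ 0.1 -0.  -2.7] open 0.049 grip 83.1
t 24.33 h 75.5 tilt 0.09 j6 -2.13 | rz total -14.51 | tx -7.75 ty 3.53 tz 3.36 F [ 0.1 -0.  -2.7] open 0.049 grip 83.1
t 24.33 h 75.5 tilt 0.09 j6 -2.13 | rz total -9.27 | tx 2.44 ty -5.49 tz 3.01 F [ 0.1 -0.  -2.7] open 0.049 grip 83.1
```

−2.7 N is ambiguous, so I'll hold still and average more readings.

{"api": "servo_tool", "payload": {
  "deltas": [
    {"tx":0,"ty":0,"tz":0,"rx":0,"ry":0,"rz":0,"hand":0.4},
    {"tx":0,"ty":0,"tz":0,"rx":0,"ry":0,"rz":0,"hand":0.4},
    {"tx":0,"ty":0,"tz":0,"rx":0,"ry":0,"rz":0,"hand":0.4}
  ]
}}

```text
time_s: 24.58
ee_pos: [0.5426, -0.03, 0.1828]
tcp_rot: [0.126, 0.992, -0.0, -0.001]
contact_force: [0.7, 0.1, -1.0]
opening: 0.0491
grip_force: 83.1
```

```bash
cat >> h.py <<'E'
def weigh():
    f=[read_state()['contact_force'][2]]
    for i in range(4): snap('side'); f.append(read_state()['contact_force'][2])
    print('Fz',np.round(f,2),'mean',np.mean(f).round(2))
E
python3 - <<'E'
from h import *
weigh()
E
```

```text
Fz [-0.97 -2.13 -1.56 -1.97 -0.63] mean -1.45
```

{"api": "servo_tool", "payload": {
  "deltas": [
    {"tx":0,"ty":0,"tz":0,"rx":0,"ry":0,"rz":-0.97,"hand":0.4},
    {"tx":0,"ty":0,"tz":0,"rx":0,"ry":0,"rz":-0.97,"hand":0.4},
    {"tx":0,"ty":0,"tz":0,"rx":0,"ry":0,"rz":-0.97,"hand":0.4},
    {"tx":0,"ty":0,"tz":0,"rx":0,"ry":0,"rz":-0.97,"hand":0.4},
    {"tx":0,"ty":0,"tz":0,"rx":0,"ry":0,"rz":-0.97,"hand":0.4},
    {"tx":0,"ty":0,"tz":0,"rx":0,"ry":0,"rz":-0.97,"hand":0.4},
    {"tx":0,"ty":0,"tz":0,"rx":0,"ry":0,"rz":-0.97,"hand":0.4},
    {"tx":0,"ty":0,"tz":0,"rx":0,"ry":0,"rz":-0.97,"hand":0.4},
    {"tx":0,"ty":0,"tz":0,"rx":0,"ry":0,"rz":-0.97,"hand":0.4},
    {"tx":0,"ty":0,"tz":0,"rx":0,"ry":0,"rz":-0.97,"hand":0.4},
    {"tx":0,"ty":0,"tz":0,"rx":0,"ry":0,"rz":-0.97,"hand":0.4},
    {"tx":0,"ty":0,"tz":0,"rx":0,"ry":0,"rz":-0.97,"hand":0.4},
    {"tx":0,"ty":0,"tz":0,"rx":0,"ry":0,"rz":-0.97,"hand":0.4},
    {"tx":0,"ty":0,"tz":0,"rx":0,"ry":0,"rz":-0.97,"hand":0.4},
    {"tx":0,"ty":0,"tz":0,"rx":0,"ry":0,"rz":-0.93,"hand":0.4}
  ]
}}

```text
time_s: 26.03
ee_pos: [0.543, -0.0299, 0.1835]
tcp_rot: [-0.487, 0.873, 0.0, -0.0]
contact_force: [-0.2, -0.4, -1.2]
opening: 0.0492
grip_force: 83.3
```

{"api": "servo_tool", "payload": {
  "deltas": [
    {"tx":-0.5,"ty":0.23,"tz":0,"rx":0,"ry":0,"rz":0,"hand":0.4},
    {"tx":-0.85,"ty":0.39,"tz":0,"rx":0,"ry":0,"rz":0,"hand":0.4},
    {"tx":-0.85,"ty":0.39,"tz":0,"rx":0,"ry":0,"rz":0,"hand":0.4},
    {"tx":-0.85,"ty":0.39,"tz":0,"rx":0,"ry":0,"rz":0,"hand":0.4},
    {"tx":-0.85,"ty":0.39,"tz":0,"rx":0,"ry":0,"rz":0,"hand":0.4},
    {"tx":-0.85,"ty":0.39,"tz":0,"rx":0,"ry":0,"rz":0,"hand":0.4},
    {"tx":-0.85,"ty":0.39,"tz":0,"rx":0,"ry":0,"rz":0,"hand":0.4},
    {"tx":-0.85,"ty":0.39,"tz":0,"rx":0,"ry":0,"rz":0,"hand":0.4},
    {"tx":-0.85,"ty":0.39,"tz":0,"rx":0,"ry":0,"rz":0,"hand":0.4},
    {"tx":-0.45,"ty":0.18,"tz":0,"rx":0,"ry":0,"rz":0,"hand":0.4},
    {"tx":0,"ty":0,"tz":0,"rx":0,"ry":0,"rz":0,"hand":0.4},
    {"tx":0,"ty":0,"tz":0,"rx":0,"ry":0,"rz":0,"hand":0.4}
  ]
}}

```text
time_s: 27.03
ee_pos: [0.5871, 0.309, 0.1826]
tcp_rot: [-0.486, 0.874, -0.0, -0.001]
contact_force: [-0.2, 0.0, -1.7]
opening: 0.0492
grip_force: 83.3
```

```bash
python3 - <<'E'
from h import *
to(*B(.038,-.08),.05,148); snap('wrist','w6')
E
```

```text
t 27.03 h 148.1 tilt 0.09 j6 -1.33 | rz total 0.03 | tx 0.02 ty -0.02 tz 3.32 F [-0.2  0.  -1.7] open 0.0492 grip 83.3
```

View pics/w6.png

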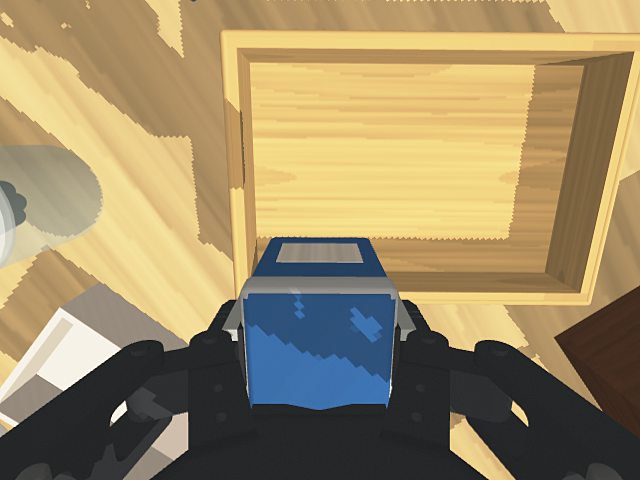

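The tin at (320,340) is over the near corner of the basket and lined up with it. I'll lower it and let go.

{"api": "servo_tool", "payload": {
  "deltas": [
    {"tx":0.04,"ty":0.08,"tz":0.7,"rx":0,"ry":0,"rz":0,"hand":0.4},
    {"tx":0,"ty":0,"tz":0.7,"rx":0,"ry":0,"rz":0,"hand":0.4},
    {"tx":0,"ty":0,"tz":0.7,"rx":0,"ry":0,"rz":0,"hand":0.4},
    {"tx":0,"ty":0,"tz":0.6,"rx":0,"ry":0,"rz":0,"hand":0.4},
    {"tx":0,"ty":0,"tz":0.4,"rx":0,"ry":0,"rz":0,"hand":0.4},
    {"tx":0,"ty":0,"tz":0.2,"rx":0,"ry":0,"rz":0,"hand":0.4},
    {"tx":0,"ty":0,"tz":0,"rx":0,"ry":0,"rz":0,"hand":0.4},
    {"tx":0,"ty":0,"tz":0,"rx":0,"ry":0,"rz":0,"hand":0.7},
    {"tx":0,"ty":0,"tz":0,"rx":0,"ry":0,"rz":0,"hand":0.7},
    {"tx":0,"ty":0,"tz":0,"rx":0,"ry":0,"rz":0,"hand":0.7},
    {"tx":0,"ty":0,"tz":-0.4,"rx":0,"ry":0,"rz":0,"hand":0.7},
    {"tx":0,"ty":0,"tz":-0.8,"rx":0,"ry":0,"rz":0,"hand":0.75},
    {"tx":0,"ty":0,"tz":-0.9,"rx":0,"ry":0,"rz":0,"hand":0.75},
    {"tx":0,"ty":0,"tz":-0.7,"rx":0,"ry":0,"rz":0,"hand":0.75},
    {"tx":0,"ty":0,"tz":0,"rx":0,"ry":0,"rz":0,"hand":0.75},
    {"tx":0,"ty":0,"tz":0,"rx":0,"ry":0,"rz":0,"hand":0.75}
  ]
}}

```text
time_s: 28.42
ee_pos: [0.585, 0.3092, 0.1676]
tcp_rot: [-0.485, 0.874, 0.001, 0.003]
contact_force: [-0.6, 0.5, -0.6]
opening: 0.0641
grip_force: 0.0
```

```bash
python3 - <<'E'
from h import *
to(*T[5][:2],.16,T[5][2])
E
```

```text
t 28.42 h 148.0 tilt 0.38 j6 -1.34 | rz total 10.81 | tx 1.09 ty -5.54 tz 0.19 F [-0.6  0.5 -0.6] open 0.0641 grip 0.0
```

{"api": "servo_tool", "payload": {
  "deltas": [
    {"tx":0,"ty":0,"tz":0,"rx":0,"ry":0,"rz":0.98,"hand":0.75},
    {"tx":0,"ty":0,"tz":0,"rx":0,"ry":0,"rz":0.98,"hand":0.75},
    {"tx":0,"ty":0,"tz":0,"rx":0,"ry":0,"rz":0.98,"hand":0.75},
    {"tx":0,"ty":0,"tz":0,"rx":0,"ry":0,"rz":0.98,"hand":0.75},
    {"tx":0,"ty":0,"tz":0,"rx":0,"ry":0,"rz":0.98,"hand":0.75},
    {"tx":0,"ty":0,"tz":0,"rx":0,"ry":0,"rz":0.98,"hand":0.75},
    {"tx":0,"ty":0,"tz":0,"rx":0,"ry":0,"rz":0.98,"hand":0.75},
    {"tx":0,"ty":0,"tz":0,"rx":0,"ry":0,"rz":0.98,"hand":0.75},
    {"tx":0,"ty":0,"tz":0,"rx":0,"ry":0,"rz":0.98,"hand":0.75},
    {"tx":0,"ty":0,"tz":0,"rx":0,"ry":0,"rz":0.98,"hand":0.75},
    {"tx":0,"ty":0,"tz":0,"rx":0,"ry":0,"rz":0.98,"hand":0.75},
    {"tx":0.18,"ty":-0.92,"tz":0,"rx":0,"ry":0,"rz":0,"hand":0.75},
    {"tx":0.18,"ty":-0.92,"tz":0,"rx":0,"ry":0,"rz":0,"hand":0.75},
    {"tx":0.18,"ty":-0.92,"tz":0,"rx":0,"ry":0,"rz":0,"hand":0.75},
    {"tx":0.18,"ty":-0.92,"tz":0,"rx":0,"ry":0,"rz":0,"hand":0.75},
    {"tx":0.18,"ty":-0.92,"tz":0,"rx":0,"ry":0,"rz":0,"hand":0.75},
    {"tx":0.18,"ty":-0.92,"tz":0,"rx":0,"ry":0,"rz":0,"hand":0.75},
    {"tx":0,"ty":0,"tz":0,"rx":0,"ry":0,"rz":0,"hand":0.75},
    {"tx":0,"ty":0,"tz":0,"rx":0,"ry":0,"rz":0,"hand":0.75}
  ]
}}

```text
time_s: 30.0
ee_pos: [0.556, 0.0829, 0.1637]
tcp_rot: [-0.035, 0.999, 0.0, -0.0]
contact_force: [0.4, 0.5, 1.0]
opening: 0.0639
grip_force: 0.0
```

```bash
python3 - <<'E'
from h import *
look(T[5])
E
```

```text
seen [0.556 0.085] 94.4 err 0.041
t 30.1 h 94.1 tilt 0.01 j6 -2.0 | rz total -0.06 | tx 0.02 ty -0.0 tz 3.09 F [ 0.7  1.3 -0.2] open 0.064 grip 0.0
```

{"api": "servo_tool", "payload": {
  "deltas": [
    {"tx":0,"ty":0,"tz":0.6,"rx":0,"ry":0,"rz":0,"hand":0.75},
    {"tx":0,"ty":0,"tz":0.7,"rx":0,"ry":0,"rz":0,"hand":0.75},
    {"tx":0,"ty":0,"tz":0.7,"rx":0,"ry":0,"rz":0,"hand":0.75},
    {"tx":0,"ty":0,"tz":0.6,"rx":0,"ry":0,"rz":0,"hand":0.75},
    {"tx":0,"ty":0,"tz":0.48,"rx":0,"ry":0,"rz":0,"hand":0.75},
    {"tx":0,"ty":0,"tz":0,"rx":0,"ry":0,"rz":0,"hand":0.4},
    {"tx":0,"ty":0,"tz":0,"rx":0,"ry":0,"rz":0,"hand":0.4},
    {"tx":0,"ty":0,"tz":0,"rx":0,"ry":0,"rz":0,"hand":0.4},
    {"tx":0,"ty":0,"tz":0,"rx":0,"ry":0,"rz":0,"hand":0.4},
    {"tx":0,"ty":0,"tz":-0.5,"rx":0,"ry":0,"rz":0,"hand":0.4},
    {"tx":0,"ty":0,"tz":-0.8,"rx":0,"ry":0,"rz":0,"hand":0.4},
    {"tx":0,"ty":0,"tz":-0.8,"rx":0,"ry":0,"rz":0,"hand":0.4},
    {"tx":0,"ty":0,"tz":-0.8,"rx":0,"ry":0,"rz":0,"hand":0.4},
    {"tx":0,"ty":0,"tz":-0.7,"rx":0,"ry":0,"rz":0,"hand":0.4},
    {"tx":0,"ty":0,"tz":0,"rx":0,"ry":0,"rz":0,"hand":0.4},
    {"tx":0,"ty":0,"tz":0,"rx":0,"ry":0,"rz":0,"hand":0.4},
    {"tx":0,"ty":0,"tz":0,"rx":0,"ry":0,"rz":0,"hand":0.4},
    {"tx":0,"ty":0,"tz":0,"rx":0,"ry":0,"rz":0,"hand":0.4}
  ]
}}

```text
time_s: 31.6
ee_pos: [0.5555, 0.0845, 0.1832]
tcp_rot: [-0.036, 0.999, -0.0, -0.001]
contact_force: [0.1, -1.2, -5.3]
opening: 0.0492
grip_force: 85.2
```

```bash
python3 - <<'E'
from h import *
weigh()
to(*B(-.038,-.077),.05,148); to(*D(.005,.029),.064,121.8)
E
```

```text
Fz [-5.29 -6.24 -6.12 -6.47 -4.92] mean -5.81
t 31.8 h 94.1 tilt 0.12 j6 -2.0 | rz total -10.77 | tx -3.25 ty 2.37 tz 3.33 F [-0.4 -0.4 -4.9] open 0.0494 grip 85.1
t 31.8 h 94.1 tilt 0.12 j6 -2.0 | rz total -5.53 | tx 4.23 ty -7.75 tz 2.98 F [-0.4 -0.4 -4.9] open 0.0494 grip 85.1
```

{"api": "servo_tool", "payload": {
  "deltas": [
    {"tx":0,"ty":0,"tz":0,"rx":0,"ry":0,"rz":-0.92,"hand":0.4},
    {"tx":0,"ty":0,"tz":0,"rx":0,"ry":0,"rz":-0.92,"hand":0.4},
    {"tx":0,"ty":0,"tz":0,"rx":0,"ry":0,"rz":-0.92,"hand":0.4},
    {"tx":0,"ty":0,"tz":0,"rx":0,"ry":0,"rz":-0.92,"hand":0.4},
    {"tx":0,"ty":0,"tz":0,"rx":0,"ry":0,"rz":-0.92,"hand":0.4},
    {"tx":0,"ty":0,"tz":0,"rx":0,"ry":0,"rz":-0.93,"hand":0.4},
    {"tx":0.42,"ty":-0.78,"tz":0,"rx":0,"ry":0,"rz":0,"hand":0.4},
    {"tx":0.42,"ty":-0.78,"tz":0,"rx":0,"ry":0,"rz":0,"hand":0.4},
    {"tx":0.42,"ty":-0.78,"tz":0,"rx":0,"ry":0,"rz":0,"hand":0.4},
    {"tx":0.42,"ty":-0.78,"tz":0,"rx":0,"ry":0,"rz":0,"hand":0.4},
    {"tx":0.42,"ty":-0.78,"tz":0,"rx":0,"ry":0,"rz":0,"hand":0.4},
    {"tx":0.42,"ty":-0.78,"tz":0,"rx":0,"ry":0,"rz":0,"hand":0.4},
    {"tx":0.42,"ty":-0.78,"tz":0,"rx":0,"ry":0,"rz":0,"hand":0.4},
    {"tx":0.42,"ty":-0.78,"tz":0,"rx":0,"ry":0,"rz":0,"hand":0.4},
    {"tx":0.42,"ty":-0.78,"tz":0,"rx":0,"ry":0,"rz":0,"hand":0.4},
    {"tx":0.45,"ty":-0.73,"tz":0,"rx":0,"ry":0,"rz":0,"hand":0.4},
    {"tx":0,"ty":0,"tz":0,"rx":0,"ry":0,"rz":0,"hand":0.4},
    {"tx":0,"ty":0,"tz":0,"rx":0,"ry":0,"rz":0,"hand":0.4}
  ]
}}

```text
time_s: 33.3
ee_pos: [0.5754, -0.2698, 0.1831]
tcp_rot: [-0.272, 0.962, 0.0, -0.001]
contact_force: [0.4, 1.1, -5.3]
opening: 0.0497
grip_force: 86.5
```

```bash
python3 - <<'E'
from h import *
to(*D(.005,.029),.064,121.8); snap('wrist','w7')
E
```

```text
t 33.3 h 121.6 tilt 0.13 j6 -0.89 | rz total -0.04 | tx -0.03 ty 0.04 tz 2.98 F [ 0.4  1.1 -5.3] open 0.0497 grip 86.5
```

View pics/w7.png

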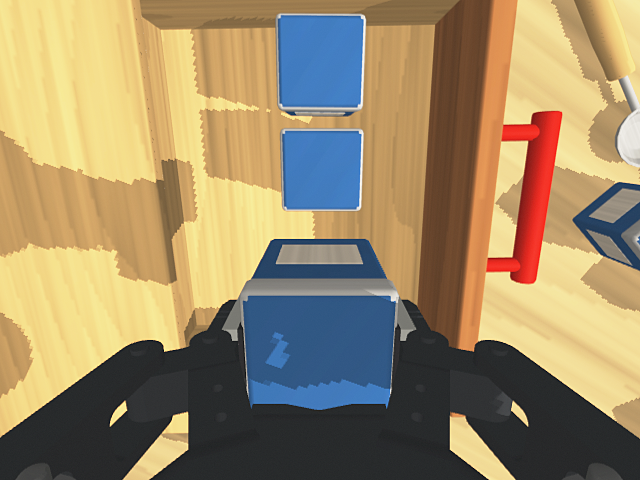

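Two tins stand in the drawer at (320,60) and (320,170), and the third at (320,330) is lined up behind them. I'll lower it and release.

{"api": "servo_tool", "payload": {
  "deltas": [
    {"tx":-0.04,"ty":0.04,"tz":0.7,"rx":0,"ry":0,"rz":0,"hand":0.4},
    {"tx":0,"ty":0,"tz":0.7,"rx":0,"ry":0,"rz":0,"hand":0.4},
    {"tx":0,"ty":0,"tz":0.7,"rx":0,"ry":0,"rz":0,"hand":0.4},
    {"tx":0,"ty":0,"tz":0.5,"rx":0,"ry":0,"rz":0,"hand":0.4},
    {"tx":0,"ty":0,"tz":0.3,"rx":0,"ry":0,"rz":0,"hand":0.4},
    {"tx":0,"ty":0,"tz":0.07,"rx":0,"ry":0,"rz":0,"hand":0.4},
    {"tx":0,"ty":0,"tz":0,"rx":0,"ry":0,"rz":0,"hand":0.4},
    {"tx":0,"ty":0,"tz":0,"rx":0,"ry":0,"rz":0,"hand":0.75},
    {"tx":0,"ty":0,"tz":0,"rx":0,"ry":0,"rz":0,"hand":0.75},
    {"tx":0,"ty":0,"tz":0,"rx":0,"ry":0,"rz":0,"hand":0.75},
    {"tx":0,"ty":0,"tz":-0.4,"rx":0,"ry":0,"rz":0,"hand":0.75},
    {"tx":0,"ty":0,"tz":-0.8,"rx":0,"ry":0,"rz":0,"hand":0.75},
    {"tx":0,"ty":0,"tz":-0.9,"rx":0,"ry":0,"rz":0,"hand":0.75},
    {"tx":0,"ty":0,"tz":-0.9,"rx":0,"ry":0,"rz":0,"hand":0.75},
    {"tx":0,"ty":0,"tz":-0.3,"rx":0,"ry":0,"rz":0,"hand":0.75},
    {"tx":0,"ty":0,"tz":0,"rx":0,"ry":0,"rz":0,"hand":0.75},
    {"tx":0,"ty":0,"tz":0,"rx":0,"ry":0,"rz":0,"hand":0.75}
  ]
}}

```text
time_s: 34.77
ee_pos: [0.5775, -0.2658, 0.2003]
tcp_rot: [-0.274, 0.962, -0.001, 0.002]
contact_force: [-0.1, 0.1, -0.2]
opening: 0.0642
grip_force: 0.0
```

```bash
python3 - <<'E'
from h import *
to(*T[1][:2],.16,T[1][2])
E
```

```text
t 34.77 h 121.8 tilt 0.27 j6 -0.89 | rz total 8.96 | tx 4.68 ty 4.53 tz 1.01 F [-0.1  0.1 -0.2] open 0.0642 grip 0.0
```

{"api": "servo_tool", "payload": {
  "deltas": [
    {"tx":0,"ty":0,"tz":0,"rx":0,"ry":0,"rz":0.99,"hand":0.75},
    {"tx":0,"ty":0,"tz":0,"rx":0,"ry":0,"rz":0.99,"hand":0.75},
    {"tx":0,"ty":0,"tz":0,"rx":0,"ry":0,"rz":0.99,"hand":0.75},
    {"tx":0,"ty":0,"tz":0,"rx":0,"ry":0,"rz":0.99,"hand":0.75},
    {"tx":0,"ty":0,"tz":0,"rx":0,"ry":0,"rz":1,"hand":0.75},
    {"tx":0,"ty":0,"tz":0,"rx":0,"ry":0,"rz":1,"hand":0.75},
    {"tx":0,"ty":0,"tz":0,"rx":0,"ry":0,"rz":1,"hand":0.75},
    {"tx":0,"ty":0,"tz":0,"rx":0,"ry":0,"rz":1,"hand":0.75},
    {"tx":0,"ty":0,"tz":0,"rx":0,"ry":0,"rz":1,"hand":0.75},
    {"tx":0.67,"ty":0.65,"tz":0,"rx":0,"ry":0,"rz":0,"hand":0.75},
    {"tx":0.67,"ty":0.65,"tz":0,"rx":0,"ry":0,"rz":0,"hand":0.75},
    {"tx":0.67,"ty":0.65,"tz":0,"rx":0,"ry":0,"rz":0,"hand":0.75},
    {"tx":0.67,"ty":0.65,"tz":0,"rx":0,"ry":0,"rz":0,"hand":0.75},
    {"tx":0.67,"ty":0.65,"tz":0,"rx":0,"ry":0,"rz":0,"hand":0.75},
    {"tx":0.67,"ty":0.65,"tz":0,"rx":0,"ry":0,"rz":0,"hand":0.75},
    {"tx":0.66,"ty":0.63,"tz":0,"rx":0,"ry":0,"rz":0,"hand":0.75},
    {"tx":0,"ty":0,"tz":0.5,"rx":0,"ry":0,"rz":0,"hand":0.75},
    {"tx":0,"ty":0,"tz":0.5,"rx":0,"ry":0,"rz":0,"hand":0.75},
    {"tx":0,"ty":0,"tz":0,"rx":0,"ry":0,"rz":0,"hand":0.75},
    {"tx":0,"ty":0,"tz":0,"rx":0,"ry":0,"rz":0,"hand":0.75}
  ]
}}

```text
time_s: 36.43
ee_pos: [0.4343, -0.0471, 0.1571]
tcp_rot: [0.113, 0.994, -0.001, -0.001]
contact_force: [0.2, -0.2, 0.6]
opening: 0.0645
grip_force: 0.0
```

```bash
python3 - <<'E'
from h import *
look(T[1])
E
```

```text
seen [ 0.437 -0.047] 76.5 err 0.044
t 36.53 h 77.0 tilt 0.02 j6 -2.14 | rz total 0.09 | tx -0.04 ty 0.0 tz 2.96 F [ 0.4  0.3 -0.4] open 0.064 grip 0.0
```

{"api": "servo_tool", "payload": {
  "deltas": [
    {"tx":-0.04,"ty":0,"tz":0.5,"rx":0,"ry":0,"rz":0.08,"hand":0.75},
    {"tx":0,"ty":0,"tz":0.7,"rx":0,"ry":0,"rz":0,"hand":0.75},
    {"tx":0,"ty":0,"tz":0.7,"rx":0,"ry":0,"rz":0,"hand":0.75},
    {"tx":0,"ty":0,"tz":0.6,"rx":0,"ry":0,"rz":0,"hand":0.75},
    {"tx":0,"ty":0,"tz":0.45,"rx":0,"ry":0,"rz":0,"hand":0.75},
    {"tx":0,"ty":0,"tz":0,"rx":0,"ry":0,"rz":0,"hand":0.4},
    {"tx":0,"ty":0,"tz":0,"rx":0,"ry":0,"rz":0,"hand":0.4},
    {"tx":0,"ty":0,"tz":0,"rx":0,"ry":0,"rz":0,"hand":0.4},
    {"tx":0,"ty":0,"tz":0,"rx":0,"ry":0,"rz":0,"hand":0.4},
    {"tx":0,"ty":0,"tz":-0.5,"rx":0,"ry":0,"rz":0,"hand":0.4},
    {"tx":0,"ty":0,"tz":-0.8,"rx":0,"ry":0,"rz":0,"hand":0.4},
    {"tx":0,"ty":0,"tz":-0.8,"rx":0,"ry":0,"rz":0,"hand":0.4},
    {"tx":0,"ty":0,"tz":-0.8,"rx":0,"ry":0,"rz":0,"hand":0.4},
    {"tx":0,"ty":0,"tz":-0.7,"rx":0,"ry":0,"rz":0,"hand":0.4},
    {"tx":0,"ty":0,"tz":0,"rx":0,"ry":0,"rz":0,"hand":0.4},
    {"tx":0,"ty":0,"tz":0,"rx":0,"ry":0,"rz":0,"hand":0.4},
    {"tx":0,"ty":0,"tz":0,"rx":0,"ry":0,"rz":0,"hand":0.4},
    {"tx":0,"ty":0,"tz":0,"rx":0,"ry":0,"rz":0,"hand":0.4}
  ]
}}

```text
time_s: 38.03
ee_pos: [0.4358, -0.0474, 0.1831]
tcp_rot: [0.117, 0.993, -0.0, -0.001]
contact_force: [0.3, 0.4, -1.6]
opening: 0.0489
grip_force: 83.1
```

```bash
python3 - <<'E'
from h import *
weigh()
to(*B(-.038,-.077),.05,148); to(*D(.005,.087),.064,121.8)
E
```

```text
Fz [-1.64 -1.05 -1.62 -1.5  -0.64] mean -1.29
t 38.23 h 76.6 tilt 0.1 j6 -2.15 | rz total -14.28 | tx -7.63 ty 1.57 tz 3.32 F [-0.1  0.2 -0.6] open 0.0489 grip 83.1
t 38.23 h 76.6 tilt 0.1 j6 -2.15 | rz total -9.04 | tx -1.5 ty -6.52 tz 2.97 F [-0.1  0.2 -0.6] open 0.0489 grip 83.1
```

{"api": "servo_tool", "payload": {
  "deltas": [
    {"tx":0,"ty":0,"tz":0,"rx":0,"ry":0,"rz":-0.95,"hand":0.4},
    {"tx":0,"ty":0,"tz":0,"rx":0,"ry":0,"rz":-0.95,"hand":0.4},
    {"tx":0,"ty":0,"tz":0,"rx":0,"ry":0,"rz":-0.95,"hand":0.4},
    {"tx":0,"ty":0,"tz":0,"rx":0,"ry":0,"rz":-0.95,"hand":0.4},
    {"tx":0,"ty":0,"tz":0,"rx":0,"ry":0,"rz":-0.95,"hand":0.4},
    {"tx":0,"ty":0,"tz":0,"rx":0,"ry":0,"rz":-0.95,"hand":0.4},
    {"tx":0,"ty":0,"tz":0,"rx":0,"ry":0,"rz":-0.95,"hand":0.4},
    {"tx":0,"ty":0,"tz":0,"rx":0,"ry":0,"rz":-0.95,"hand":0.4},
    {"tx":0,"ty":0,"tz":0,"rx":0,"ry":0,"rz":-0.95,"hand":0.4},
    {"tx":0,"ty":0,"tz":0,"rx":0,"ry":0,"rz":-0.95,"hand":0.4},
    {"tx":0,"ty":0,"tz":0,"rx":0,"ry":0,"rz":-0.95,"hand":0.4},
    {"tx":0,"ty":0,"tz":0,"rx":0,"ry":0,"rz":-0.95,"hand":0.4},
    {"tx":0,"ty":0,"tz":0,"rx":0,"ry":0,"rz":-0.95,"hand":0.4},
    {"tx":0,"ty":0,"tz":0,"rx":0,"ry":0,"rz":-0.95,"hand":0.4},
    {"tx":0,"ty":0,"tz":0,"rx":0,"ry":0,"rz":-0.98,"hand":0.4}
  ]
}}

```text
time_s: 39.48
ee_pos: [0.4364, -0.0473, 0.1831]
tcp_rot: [-0.486, 0.874, 0.0, -0.001]
contact_force: [0.4, -0.7, -1.0]
opening: 0.049
grip_force: 83.3
```

{"api": "servo_tool", "payload": {
  "deltas": [
    {"tx":-0.5,"ty":0.1,"tz":0,"rx":0,"ry":0,"rz":0,"hand":0.4},
    {"tx":-0.85,"ty":0.18,"tz":0,"rx":0,"ry":0,"rz":0,"hand":0.4},
    {"tx":-0.85,"ty":0.18,"tz":0,"rx":0,"ry":0,"rz":0,"hand":0.4},
    {"tx":-0.85,"ty":0.18,"tz":0,"rx":0,"ry":0,"rz":0,"hand":0.4},
    {"tx":-0.85,"ty":0.18,"tz":0,"rx":0,"ry":0,"rz":0,"hand":0.4},
    {"tx":-0.85,"ty":0.18,"tz":0,"rx":0,"ry":0,"rz":0,"hand":0.4},
    {"tx":-0.85,"ty":0.18,"tz":0,"rx":0,"ry":0,"rz":0,"hand":0.4},
    {"tx":-0.85,"ty":0.18,"tz":0,"rx":0,"ry":0,"rz":0,"hand":0.4},
    {"tx":-0.85,"ty":0.18,"tz":0,"rx":0,"ry":0,"rz":0,"hand":0.4},
    {"tx":-0.33,"ty":0.03,"tz":0,"rx":0,"ry":0,"rz":0,"hand":0.4},
    {"tx":0,"ty":0,"tz":0,"rx":0,"ry":0,"rz":0,"hand":0.4},
    {"tx":0,"ty":0,"tz":0,"rx":0,"ry":0,"rz":0,"hand":0.4}
  ]
}}

```text
time_s: 40.48
ee_pos: [0.5449, 0.2451, 0.1823]
tcp_rot: [-0.485, 0.874, -0.0, -0.001]
contact_force: [-0.9, -0.8, -1.6]
opening: 0.0493
grip_force: 83.3
```

```bash
python3 - <<'E'
from h import *
to(*B(-.038,-.077),.05,148); fit_all([tuple(B(.038,-.078))+(1.01,)],TIN+[0,0,.008],'tin_a')
fit_all([T[4][:2]+(0,)],TIN,'tin_a')
E
```

```text
t 40.48 h 148.0 tilt 0.15 j6 -1.31 | rz total 0.01 | tx 0.01 ty 0.0 tz 3.31 F [-0.9 -0.8 -1.6] open 0.0493 grip 83.3
tin_a [0.584 0.309 0.996] deg 57 err 0.079 ['scene', 'side']
tin_a [ 0.448  0.069 -0.004] deg 0 err 0.067 ['scene', 'side']
```

{"api": "servo_tool", "payload": {
  "deltas": [
    {"tx":0.02,"ty":0,"tz":0.7,"rx":0,"ry":0,"rz":0,"hand":0.4},
    {"tx":0,"ty":0,"tz":0.7,"rx":0,"ry":0,"rz":0,"hand":0.4},
    {"tx":0,"ty":0,"tz":0.7,"rx":0,"ry":0,"rz":0,"hand":0.4},
    {"tx":0,"ty":0,"tz":0.6,"rx":0,"ry":0,"rz":0,"hand":0.4},
    {"tx":0,"ty":0,"tz":0.4,"rx":0,"ry":0,"rz":0,"hand":0.4},
    {"tx":0,"ty":0,"tz":0.2,"rx":0,"ry":0,"rz":0,"hand":0.4},
    {"tx":0,"ty":0,"tz":0,"rx":0,"ry":0,"rz":0,"hand":0.4},
    {"tx":0,"ty":0,"tz":0,"rx":0,"ry":0,"rz":0,"hand":0.7},
    {"tx":0,"ty":0,"tz":0,"rx":0,"ry":0,"rz":0,"hand":0.7},
    {"tx":0,"ty":0,"tz":0,"rx":0,"ry":0,"rz":0,"hand":0.7},
    {"tx":0,"ty":0,"tz":-0.4,"rx":0,"ry":0,"rz":0,"hand":0.7},
    {"tx":0,"ty":0,"tz":-0.8,"rx":0,"ry":0,"rz":0,"hand":0.75},
    {"tx":0,"ty":0,"tz":-0.9,"rx":0,"ry":0,"rz":0,"hand":0.75},
    {"tx":0,"ty":0,"tz":-0.7,"rx":0,"ry":0,"rz":0,"hand":0.75},
    {"tx":0,"ty":0,"tz":0,"rx":0,"ry":0,"rz":0,"hand":0.75},
    {"tx":0,"ty":0,"tz":0,"rx":0,"ry":0,"rz":0,"hand":0.75}
  ]
}}

```text
time_s: 42.22
ee_pos: [0.546, 0.2452, 0.1674]
tcp_rot: [-0.485, 0.875, 0.001, 0.003]
contact_force: [-0.6, 0.1, -0.2]
opening: 0.0641
grip_force: 0.0
```

```bash
python3 - <<'E'
from h import *
to(*T[4][:2],.16,T[4][2])
E
```

```text
t 42.22 h 148.0 tilt 0.38 j6 -1.31 | rz total 12.4 | tx 2.13 ty -4.64 tz 0.19 F [-0.6  0.1 -0.2] open 0.0641 grip 0.0
```

{"api": "servo_tool", "payload": {
  "deltas": [
    {"tx":0,"ty":0,"tz":0,"rx":0,"ry":0,"rz":0.95,"hand":0.75},
    {"tx":0,"ty":0,"tz":0,"rx":0,"ry":0,"rz":0.95,"hand":0.75},
    {"tx":0,"ty":0,"tz":0,"rx":0,"ry":0,"rz":0.95,"hand":0.75},
    {"tx":0,"ty":0,"tz":0,"rx":0,"ry":0,"rz":0.95,"hand":0.75},
    {"tx":0,"ty":0,"tz":0,"rx":0,"ry":0,"rz":0.95,"hand":0.75},
    {"tx":0,"ty":0,"tz":0,"rx":0,"ry":0,"rz":0.95,"hand":0.75},
    {"tx":0,"ty":0,"tz":0,"rx":0,"ry":0,"rz":0.95,"hand":0.75},
    {"tx":0,"ty":0,"tz":0,"rx":0,"ry":0,"rz":0.95,"hand":0.75},
    {"tx":0,"ty":0,"tz":0,"rx":0,"ry":0,"rz":0.95,"hand":0.75},
    {"tx":0,"ty":0,"tz":0,"rx":0,"ry":0,"rz":0.95,"hand":0.75},
    {"tx":0,"ty":0,"tz":0,"rx":0,"ry":0,"rz":0.95,"hand":0.75},
    {"tx":0,"ty":0,"tz":0,"rx":0,"ry":0,"rz":0.97,"hand":0.75},
    {"tx":0,"ty":0,"tz":0,"rx":0,"ry":0,"rz":0.97,"hand":0.75},
    {"tx":0.42,"ty":-0.91,"tz":0,"rx":0,"ry":0,"rz":0,"hand":0.75},
    {"tx":0.42,"ty":-0.91,"tz":0,"rx":0,"ry":0,"rz":0,"hand":0.75},
    {"tx":0.42,"ty":-0.91,"tz":0,"rx":0,"ry":0,"rz":0,"hand":0.75},
    {"tx":0.42,"ty":-0.91,"tz":0,"rx":0,"ry":0,"rz":0,"hand":0.75},
    {"tx":0.42,"ty":-0.91,"tz":0,"rx":0,"ry":0,"rz":0,"hand":0.75},
    {"tx":0,"ty":0,"tz":0,"rx":0,"ry":0,"rz":0,"hand":0.75},
    {"tx":0,"ty":0,"tz":0,"rx":0,"ry":0,"rz":0,"hand":0.75}
  ]
}}

```text
time_s: 43.88
ee_pos: [0.4472, 0.0668, 0.164]
tcp_rot: [0.036, 0.999, 0.0, 0.0]
contact_force: [0.6, 0.3, 0.2]
opening: 0.0641
grip_force: 0.0
```

```bash
python3 - <<'E'
from h import *
look(T[4])
E
```

```text
seen [0.449 0.066] 87.1 err 0.041
t 43.98 h 86.0 tilt 0.06 j6 -2.23 | rz total -0.21 | tx 0.0 ty -0.06 tz 3.1 F [ 0.5 -0.   0.6] open 0.0642 grip 0.0
```

{"api": "servo_tool", "payload": {
  "deltas": [
    {"tx":0,"ty":-0.04,"tz":0.6,"rx":0,"ry":0,"rz":-0.2,"hand":0.75},
    {"tx":0,"ty":0,"tz":0.7,"rx":0,"ry":0,"rz":0,"hand":0.75},
    {"tx":0,"ty":0,"tz":0.7,"rx":0,"ry":0,"rz":0,"hand":0.75},
    {"tx":0,"ty":0,"tz":0.6,"rx":0,"ry":0,"rz":0,"hand":0.75},
    {"tx":0,"ty":0,"tz":0.5,"rx":0,"ry":0,"rz":0,"hand":0.75},
    {"tx":0,"ty":0,"tz":0,"rx":0,"ry":0,"rz":0,"hand":0.4},
    {"tx":0,"ty":0,"tz":0,"rx":0,"ry":0,"rz":0,"hand":0.4},
    {"tx":0,"ty":0,"tz":0,"rx":0,"ry":0,"rz":0,"hand":0.4},
    {"tx":0,"ty":0,"tz":0,"rx":0,"ry":0,"rz":0,"hand":0.4},
    {"tx":0,"ty":0,"tz":-0.5,"rx":0,"ry":0,"rz":0,"hand":0.4},
    {"tx":0,"ty":0,"tz":-0.8,"rx":0,"ry":0,"rz":0,"hand":0.4},
    {"tx":0,"ty":0,"tz":-0.8,"rx":0,"ry":0,"rz":0,"hand":0.4},
    {"tx":0,"ty":0,"tz":-0.8,"rx":0,"ry":0,"rz":0,"hand":0.4},
    {"tx":0,"ty":0,"tz":-0.7,"rx":0,"ry":0,"rz":0,"hand":0.4},
    {"tx":0,"ty":0,"tz":0,"rx":0,"ry":0,"rz":0,"hand":0.4},
    {"tx":0,"ty":0,"tz":0,"rx":0,"ry":0,"rz":0,"hand":0.4},
    {"tx":0,"ty":0,"tz":0,"rx":0,"ry":0,"rz":0,"hand":0.4},
    {"tx":0,"ty":0,"tz":0,"rx":0,"ry":0,"rz":0,"hand":0.4}
  ]
}}

```text
time_s: 45.48
ee_pos: [0.4475, 0.0665, 0.1831]
tcp_rot: [0.026, 1.0, -0.0, -0.001]
contact_force: [0.1, -0.4, -1.6]
opening: 0.0497
grip_force: 83.0
```

```bash
python3 - <<'E'
from h import *
weigh()
to(*B(-.038,.05),.05,148); to(*D(.005,.087),.064,121.8)
E
```

```text
Fz [-1.64 -1.6  -0.46 -2.19 -0.98] mean -1.37
t 45.68 h 87.0 tilt 0.1 j6 -2.21 | rz total -12.19 | tx -5.06 ty 3.49 tz 3.32 F [ 0.2 -0.7 -1. ] open 0.0491 grip 83.0
t 45.68 h 87.0 tilt 0.1 j6 -2.21 | rz total -6.95 | tx 0.24 ty -8.79 tz 2.97 F [ 0.2 -0.7 -1. ] open 0.0491 grip 83.0
```

Light too, so it goes to the basket's robot-side area.

{"api": "servo_tool", "payload": {
  "deltas": [
    {"tx":0,"ty":0,"tz":0,"rx":0,"ry":0,"rz":-0.94,"hand":0.4},
    {"tx":0,"ty":0,"tz":0,"rx":0,"ry":0,"rz":-0.94,"hand":0.4},
    {"tx":0,"ty":0,"tz":0,"rx":0,"ry":0,"rz":-0.94,"hand":0.4},
    {"tx":0,"ty":0,"tz":0,"rx":0,"ry":0,"rz":-0.94,"hand":0.4},
    {"tx":0,"ty":0,"tz":0,"rx":0,"ry":0,"rz":-0.94,"hand":0.4},
    {"tx":0,"ty":0,"tz":0,"rx":0,"ry":0,"rz":-0.94,"hand":0.4},
    {"tx":0,"ty":0,"tz":0,"rx":0,"ry":0,"rz":-0.94,"hand":0.4},
    {"tx":0,"ty":0,"tz":0,"rx":0,"ry":0,"rz":-0.94,"hand":0.4},
    {"tx":0,"ty":0,"tz":0,"rx":0,"ry":0,"rz":-0.94,"hand":0.4},
    {"tx":0,"ty":0,"tz":0,"rx":0,"ry":0,"rz":-0.94,"hand":0.4},
    {"tx":0,"ty":0,"tz":0,"rx":0,"ry":0,"rz":-0.94,"hand":0.4},
    {"tx":0,"ty":0,"tz":0,"rx":0,"ry":0,"rz":-0.94,"hand":0.4},
    {"tx":0,"ty":0,"tz":0,"rx":0,"ry":0,"rz":-0.91,"hand":0.4}
  ]
}}

```text
time_s: 46.77
ee_pos: [0.4481, 0.0667, 0.1831]
tcp_rot: [-0.486, 0.874, -0.0, -0.001]
contact_force: [-0.8, 0.3, -1.4]
opening: 0.0489
grip_force: 83.3
```

{"api": "servo_tool", "payload": {
  "deltas": [
    {"tx":-0.5,"ty":0.34,"tz":0,"rx":0,"ry":0,"rz":0,"hand":0.4},
    {"tx":-0.76,"ty":0.52,"tz":0,"rx":0,"ry":0,"rz":0,"hand":0.4},
    {"tx":-0.76,"ty":0.52,"tz":0,"rx":0,"ry":0,"rz":0,"hand":0.4},
    {"tx":-0.76,"ty":0.52,"tz":0,"rx":0,"ry":0,"rz":0,"hand":0.4},
    {"tx":-0.76,"ty":0.52,"tz":0,"rx":0,"ry":0,"rz":0,"hand":0.4},
    {"tx":-0.76,"ty":0.52,"tz":0,"rx":0,"ry":0,"rz":0,"hand":0.4},
    {"tx":-0.76,"ty":0.55,"tz":0,"rx":0,"ry":0,"rz":0,"hand":0.4},
    {"tx":0,"ty":0,"tz":0,"rx":0,"ry":0,"rz":0,"hand":0.4},
    {"tx":0,"ty":0,"tz":0,"rx":0,"ry":0,"rz":0,"hand":0.4}
  ]
}}

```text
time_s: 47.52
ee_pos: [0.4367, 0.314, 0.1825]
tcp_rot: [-0.486, 0.874, -0.0, -0.001]
contact_force: [-0.8, -0.3, -2.1]
opening: 0.0492
grip_force: 83.3
```

```bash
python3 - <<'E'
from h import *
to(*B(-.038,.05),.05,148); fit_all([tuple(B(-.038,-.077))+(1.01,)],TIN+[0,0,.008],'tin_a')
E
```

```text
t 47.52 h 148.1 tilt 0.13 j6 -1.54 | rz total 0.03 | tx 0.03 ty -0.03 tz 3.31 F [-0.8 -0.3 -2.1] open 0.0492 grip 83.3
tin_a [0.546 0.248 0.925] deg 53 err 0.16 ['scene', 'side']
```

{"api": "servo_tool", "payload": {
  "deltas": [
    {"tx":0.02,"ty":0,"tz":0.7,"rx":0,"ry":0,"rz":0,"hand":0.4},
    {"tx":0,"ty":0,"tz":0.7,"rx":0,"ry":0,"rz":0,"hand":0.4},
    {"tx":0,"ty":0,"tz":0.7,"rx":0,"ry":0,"rz":0,"hand":0.4},
    {"tx":0,"ty":0,"tz":0.6,"rx":0,"ry":0,"rz":0,"hand":0.4},
    {"tx":0,"ty":0,"tz":0.4,"rx":0,"ry":0,"rz":0,"hand":0.4},
    {"tx":0,"ty":0,"tz":0.2,"rx":0,"ry":0,"rz":0,"hand":0.4},
    {"tx":0,"ty":0,"tz":0,"rx":0,"ry":0,"rz":0,"hand":0.4},
    {"tx":0,"ty":0,"tz":0,"rx":0,"ry":0,"rz":0,"hand":0.7},
    {"tx":0,"ty":0,"tz":0,"rx":0,"ry":0,"rz":0,"hand":0.7},
    {"tx":0,"ty":0,"tz":0,"rx":0,"ry":0,"rz":0,"hand":0.7},
    {"tx":0,"ty":0,"tz":-0.4,"rx":0,"ry":0,"rz":0,"hand":0.7},
    {"tx":0,"ty":0,"tz":-0.8,"rx":0,"ry":0,"rz":0,"hand":0.7},
    {"tx":0,"ty":0,"tz":-0.9,"rx":0,"ry":0,"rz":0,"hand":0.42},
    {"tx":0,"ty":0,"tz":-0.9,"rx":0,"ry":0,"rz":0,"hand":0.42},
    {"tx":0,"ty":0,"tz":-0.5,"rx":0,"ry":0,"rz":0,"hand":0.42},
    {"tx":0,"ty":0,"tz":0,"rx":0,"ry":0,"rz":0,"hand":0.42},
    {"tx":0,"ty":0,"tz":0,"rx":0,"ry":0,"rz":0,"hand":0.42}
  ]
}}

```text
time_s: 49.13
ee_pos: [0.4373, 0.3126, 0.1945]
tcp_rot: [-0.485, 0.875, 0.001, 0.002]
contact_force: [-0.4, -0.7, -0.4]
opening: 0.0356
grip_force: 0.0
```

```bash
python3 - <<'E'
from h import *
to(.4777,-.1653,.18,121.8)
snap('side','s8')
E
```

```text
t 49.13 h 148.0 tilt 0.31 j6 -1.54 | rz total 5.24 | tx 5.44 ty -10.69 tz 0.36 F [-0.4 -0.7 -0.4] open 0.0356 grip 0.0
```

View pics/s8.png

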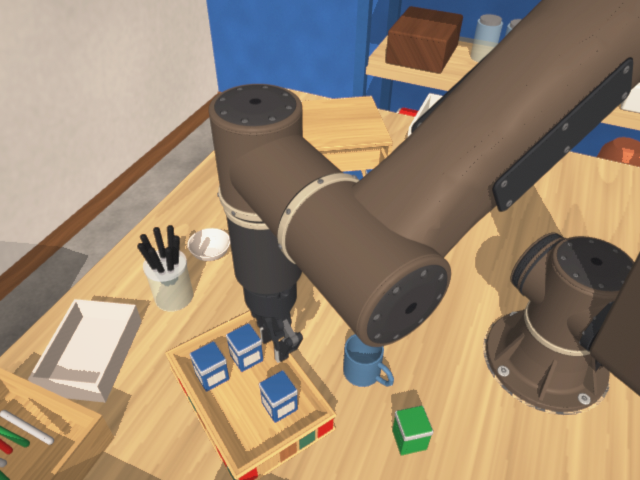

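The three light tins stand upright in the basket at (210,365), (245,347) and (280,395). Next I go back to the handle to close the drawer.

{"api": "servo_tool", "payload": {
  "deltas": [
    {"tx":0,"ty":0,"tz":0,"rx":0,"ry":0,"rz":0.87,"hand":0.42},
    {"tx":0,"ty":0,"tz":0,"rx":0,"ry":0,"rz":0.87,"hand":0.42},
    {"tx":0,"ty":0,"tz":0,"rx":0,"ry":0,"rz":0.87,"hand":0.42},
    {"tx":0,"ty":0,"tz":0,"rx":0,"ry":0,"rz":0.87,"hand":0.42},
    {"tx":0,"ty":0,"tz":0,"rx":0,"ry":0,"rz":0.87,"hand":0.42},
    {"tx":0,"ty":0,"tz":0,"rx":0,"ry":0,"rz":0.89,"hand":0.42},
    {"tx":0.42,"ty":-0.82,"tz":0,"rx":0,"ry":0,"rz":0,"hand":0.42},
    {"tx":0.42,"ty":-0.82,"tz":0,"rx":0,"ry":0,"rz":0,"hand":0.42},
    {"tx":0.42,"ty":-0.82,"tz":0,"rx":0,"ry":0,"rz":0,"hand":0.42},
    {"tx":0.42,"ty":-0.82,"tz":0,"rx":0,"ry":0,"rz":0,"hand":0.42},
    {"tx":0.42,"ty":-0.82,"tz":0,"rx":0,"ry":0,"rz":0,"hand":0.42},
    {"tx":0.42,"ty":-0.82,"tz":0,"rx":0,"ry":0,"rz":0,"hand":0.42},
    {"tx":0.42,"ty":-0.82,"tz":0,"rx":0,"ry":0,"rz":0,"hand":0.42},
    {"tx":0.42,"ty":-0.82,"tz":0,"rx":0,"ry":0,"rz":0,"hand":0.42},
    {"tx":0.42,"ty":-0.82,"tz":0,"rx":0,"ry":0,"rz":0,"hand":0.42},
    {"tx":0.42,"ty":-0.82,"tz":0,"rx":0,"ry":0,"rz":0,"hand":0.42},
    {"tx":0.42,"ty":-0.82,"tz":0,"rx":0,"ry":0,"rz":0,"hand":0.42},
    {"tx":0.42,"ty":-0.82,"tz":0,"rx":0,"ry":0,"rz":0,"hand":0.42},
    {"tx":0.4,"ty":-0.85,"tz":0,"rx":0,"ry":0,"rz":0,"hand":0.42},
    {"tx":0,"ty":0,"tz":0,"rx":0,"ry":0,"rz":0,"hand":0.42}
  ]
}}

```text
time_s: 50.85
ee_pos: [0.4764, -0.1712, 0.1905]
tcp_rot: [-0.272, 0.962, -0.0, -0.001]
contact_force: [0.7, 0.1, 1.1]
opening: 0.0359
grip_force: 0.0
```

```bash
python3 - <<'E'
from h import *
to(.4777,-.1653,.081,121.8)
snap('wrist','w9')
k={a:np.array(b) for a,b in imaging.get_calibration('wrist').items()}
im=snap('wrist').astype(int); m=((im[...,0]>140)&(im[...,1]<70)&(im[...,2]<70)).astype(np.uint8)
n,l,st,ce=cv2.connectedComponentsWithStats(m); i=1+np.argmax(st[1:,4]); print(st[i])
yy,xx=np.nonzero(l==i); P=np.array([ray('wrist',p,.09,k)[:2] for p in zip(xx,yy)]); a=np.radians(-58.2)
A=P@[np.cos(a),np.sin(a)]; b=P@[-np.sin(a),np.cos(a)]
h=np.array([.4777,-.1653]);print('bar lat',b.min(),b.max(),'expect',h@[-np.sin(a),np.cos(a)],'along front edge',np.percentile(A,1),'exp centre',h@[np.cos(a),np.sin(a)])
E
```

```text
t 50.85 h 121.5 tilt 0.15 j6 -1.06 | rz total -0.05 | tx -0.11 ty 0.11 tz 2.74 F [0.7 0.1 1.1] open 0.0359 grip 0.0
[ 262  165   71  156 4515]
bar lat 0.26038154095190674 0.3709743635743346 expect 0.31888794644422414 along front edge 0.38612075083032504 exp centre 0.3922140456594915
```

View pics/w9.png

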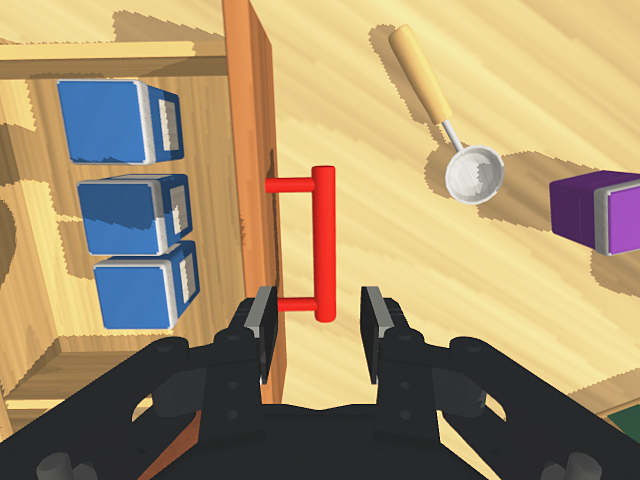

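Three heavy tins stand in the drawer, and the bar at (325,245) is where I left it. I'll lower and grip it.

{"api": "servo_tool", "payload": {
  "deltas": [
    {"tx":0,"ty":0.06,"tz":0.2,"rx":0,"ry":0,"rz":-0.05,"hand":0.42},
    {"tx":0,"ty":0.03,"tz":0.5,"rx":0,"ry":0,"rz":0,"hand":0.42},
    {"tx":0,"ty":0,"tz":0.5,"rx":0,"ry":0,"rz":0,"hand":0.42},
    {"tx":0,"ty":0,"tz":0.5,"rx":0,"ry":0,"rz":0,"hand":0.42},
    {"tx":0,"ty":0,"tz":0.5,"rx":0,"ry":0,"rz":0,"hand":0.42},
    {"tx":0,"ty":0,"tz":0.5,"rx":0,"ry":0,"rz":0,"hand":0.42},
    {"tx":0,"ty":0,"tz":0,"rx":0,"ry":0,"rz":0,"hand":0.42},
    {"tx":0,"ty":0,"tz":0,"rx":0,"ry":0,"rz":0,"hand":0.1},
    {"tx":0,"ty":0,"tz":0,"rx":0,"ry":0,"rz":0,"hand":0},
    {"tx":0,"ty":0,"tz":0,"rx":0,"ry":0,"rz":0,"hand":0},
    {"tx":0,"ty":0,"tz":0,"rx":0,"ry":0,"rz":0,"hand":0},
    {"tx":0,"ty":0,"tz":0,"rx":0,"ry":0,"rz":0,"hand":0}
  ],
  "force": 60
}}

```text
time_s: 51.95
ee_pos: [0.477, -0.1657, 0.0842]
tcp_rot: [-0.277, 0.961, -0.002, 0.001]
contact_force: [13.0, -28.8, -25.8]
opening: 0.0139
grip_force: 58.5
```

```bash
python3 - <<'E'
from h import *
to(.5699,-.314,.082,121.8)
E
```

```text
t 51.95 h 122.1 tilt 0.27 j6 -1.07 | rz total 0.06 | tx -0.02 ty -4.38 tz 0.05 F [ 13.  -28.8 -25.8] open 0.0139 grip 58.5
```

{"api": "servo_tool", "payload": {
  "deltas": [
    {"tx":0,"ty":-0.1,"tz":0,"rx":0,"ry":0,"rz":0,"hand":0},
    {"tx":0,"ty":-0.15,"tz":0,"rx":0,"ry":0,"rz":0,"hand":0},
    {"tx":0,"ty":-0.2,"tz":0,"rx":0,"ry":0,"rz":0,"hand":0},
    {"tx":0,"ty":-0.22,"tz":0,"rx":0,"ry":0,"rz":0,"hand":0},
    {"tx":0,"ty":-0.22,"tz":0,"rx":0,"ry":0,"rz":0,"hand":0},
    {"tx":0,"ty":-0.22,"tz":0,"rx":0,"ry":0,"rz":0,"hand":0},
    {"tx":0,"ty":-0.22,"tz":0,"rx":0,"ry":0,"rz":0,"hand":0},
    {"tx":0,"ty":-0.22,"tz":0,"rx":0,"ry":0,"rz":0,"hand":0},
    {"tx":0,"ty":-0.22,"tz":0,"rx":0,"ry":0,"rz":0,"hand":0},
    {"tx":0,"ty":-0.22,"tz":0,"rx":0,"ry":0,"rz":0,"hand":0},
    {"tx":0,"ty":-0.22,"tz":0,"rx":0,"ry":0,"rz":0,"hand":0},
    {"tx":0,"ty":-0.22,"tz":0,"rx":0,"ry":0,"rz":0,"hand":0},
    {"tx":0,"ty":-0.22,"tz":0,"rx":0,"ry":0,"rz":0,"hand":0},
    {"tx":0,"ty":-0.22,"tz":0,"rx":0,"ry":0,"rz":0,"hand":0},
    {"tx":0,"ty":-0.22,"tz":0,"rx":0,"ry":0,"rz":0,"hand":0},
    {"tx":0,"ty":-0.22,"tz":0,"rx":0,"ry":0,"rz":0,"hand":0},
    {"tx":0,"ty":-0.22,"tz":0,"rx":0,"ry":0,"rz":0,"hand":0},
    {"tx":0,"ty":-0.2,"tz":0,"rx":0,"ry":0,"rz":0,"hand":0},
    {"tx":0,"ty":-0.15,"tz":0,"rx":0,"ry":0,"rz":0,"hand":0},
    {"tx":0,"ty":-0.1,"tz":0,"rx":0,"ry":0,"rz":0,"hand":0}
  ]
}}

```text
time_s: 53.62
ee_pos: [0.5619, -0.2992, 0.0841]
tcp_rot: [-0.276, 0.961, -0.001, 0.001]
contact_force: [5.2, 6.0, -2.1]
opening: 0.0135
grip_force: 61.1
```

```bash
python3 - <<'E'
from h import *
to(.5699,-.314,.082,121.8)
E
```

```text
t 53.62 h 122.0 tilt 0.18 j6 -0.83 | rz total 0.05 | tx 0.03 ty -0.42 tz 0.05 F [ 5.2  6.  -2.1] open 0.0135 grip 61.1
```

{"api": "servo_tool", "payload": {
  "deltas": [
    {"tx":0,"ty":-0.12,"tz":0,"rx":0,"ry":0,"rz":0,"hand":0},
    {"tx":0,"ty":-0.12,"tz":0,"rx":0,"ry":0,"rz":0,"hand":0},
    {"tx":0,"ty":-0.12,"tz":0,"rx":0,"ry":0,"rz":0,"hand":0},
    {"tx":0,"ty":-0.08,"tz":0,"rx":0,"ry":0,"rz":0,"hand":0},
    {"tx":0,"ty":-0.06,"tz":0,"rx":0,"ry":0,"rz":0,"hand":0},
    {"tx":0,"ty":0,"tz":0,"rx":0,"ry":0,"rz":0,"hand":0},
    {"tx":0,"ty":0,"tz":0,"rx":0,"ry":0,"rz":0,"hand":0}
  ]
}}

```text
time_s: 54.2
ee_pos: [0.5712, -0.3138, 0.0841]
tcp_rot: [-0.276, 0.961, 0.001, 0.001]
contact_force: [2.0, 14.5, 3.1]
opening: 0.0135
grip_force: 61.7
```

```bash
python3 - <<'E'
from h import *
to(.5699,-.314,.082,121.8)
E
```

```text
t 54.2 h 122.1 tilt 0.13 j6 -0.8 | rz total 0.05 | tx 0.03 ty 0.01 tz 0.05 F [ 2.  14.5  3.1] open 0.0135 grip 61.7
```

{"api": "servo_tool", "payload": {
  "deltas": [
    {"tx":0,"ty":-0.05,"tz":0,"rx":0,"ry":0,"rz":0,"hand":0},
    {"tx":0,"ty":0,"tz":0,"rx":0,"ry":0,"rz":0,"hand":0},
    {"tx":0,"ty":0,"tz":0,"rx":0,"ry":0,"rz":0,"hand":0}
  ]
}}

```text
time_s: 54.45
ee_pos: [0.5712, -0.3139, 0.0841]
tcp_rot: [-0.276, 0.961, 0.002, 0.0]
contact_force: [-1.7, 24.5, 8.7]
opening: 0.0138
grip_force: 62.4
```

The drawer is at its home stop: the force rises without any motion. I'll ease off, release and lift clear.

{"api": "servo_tool", "payload": {
  "deltas": [
    {"tx":0,"ty":0.1,"tz":0,"rx":0,"ry":0,"rz":0,"hand":0},
    {"tx":0,"ty":0,"tz":0,"rx":0,"ry":0,"rz":0,"hand":0.2},
    {"tx":0,"ty":0,"tz":0,"rx":0,"ry":0,"rz":0,"hand":0.4},
    {"tx":0,"ty":0,"tz":0,"rx":0,"ry":0,"rz":0,"hand":0.4},
    {"tx":0,"ty":0,"tz":0,"rx":0,"ry":0,"rz":0,"hand":0.4},
    {"tx":0,"ty":0,"tz":-0.3,"rx":0,"ry":0,"rz":0,"hand":0.4},
    {"tx":0,"ty":0,"tz":-0.8,"rx":0,"ry":0,"rz":0,"hand":0.4},
    {"tx":0,"ty":0,"tz":-0.9,"rx":0,"ry":0,"rz":0,"hand":0.4},
    {"tx":0,"ty":0,"tz":-0.9,"rx":0,"ry":0,"rz":0,"hand":0.4},
    {"tx":0,"ty":0,"tz":-0.9,"rx":0,"ry":0,"rz":0,"hand":0.4},
    {"tx":0,"ty":0,"tz":0,"rx":0,"ry":0,"rz":0,"hand":0.4},
    {"tx":0,"ty":0,"tz":0,"rx":0,"ry":0,"rz":0,"hand":0.4}
  ]
}}

```text
time_s: 55.45
ee_pos: [0.5703, -0.3144, 0.2399]
tcp_rot: [-0.276, 0.961, -0.002, 0.003]
contact_force: [-0.6, -0.6, 0.5]
opening: 0.0342
grip_force: 0.0
```

```bash
python3 - <<'E'
from h import *
a=snap('side'); b=snap('wrist')
cv2.imwrite('pics/f.png',np.hstack([cv2.resize(a,(400,300)),cv2.resize(b,(400,300))])[:,:,::-1])
E
```

```text
(no output)
```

View pics/f.png

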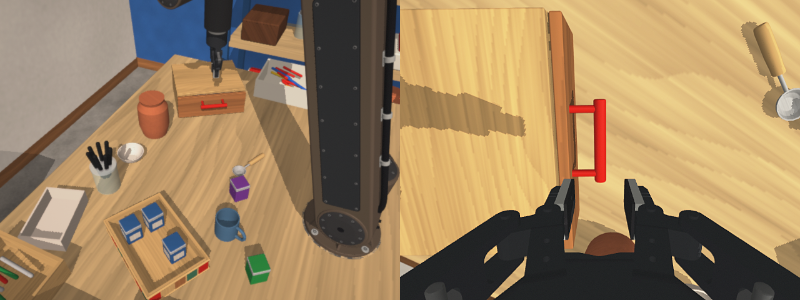

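The drawer is shut (handle travel was 0.175 m), three tins stand in the basket, and the bystanders have not been disturbed.

```bash
python3 -c "
from rig import job
print(job.finish_job())"
```

```text
the job is handed in; nothing more can be done
None
```

I handed the job in: three heavy tins are in the drawer, which is pushed home, three light tins are in the basket, and in the last pictures none of the other wares has been moved or knocked over. The hand-in gave no verdict.

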